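# Latch the gate of the sweep tray

## Task

Swing the wooden gate of the sweep tray shut, hook the draw latch's loop over the keeper on top of the gate, and press the latch lever down over centre until it lies fully flat and holds the gate tight. Go by feel and gently: never force the gate, the loop on its keeper or the lever with more than about 30 N, and leave the other things on the bench and in the tray where they lie.

Things in the scene. Friction and masses are not known exactly. Their poses are not given: they have to be found in the camera images.
- tray: Open teak sweep tray with four ring pegs, fixed to the bench, turned a little about z. Origin at bench level; x points from the gate to the tray's back, y to its left (hinge) side. Side walls 56 mm high, x = -100 mm (where the gate closes) to 120 mm. The right one is the latch rail, 50 mm wide, centre line y = -100 mm; the left one lies at y = 90 to 110 mm.
- gate (a joint): Opening angle of the gate (rad): 0 shut; grows as its free (right) end swings towards the robot (tray -x). A teak board 26 mm thick, 234 mm long, 3 to 56 mm above the bench: its top is level with the rail's. Stays where left (under 1 N at its free end). Shut it rests on leather buffers that give about 1 mm per 200 N; the closed latch draws it to about -0.002.
- gate_hinge (a point): The gate's vertical hinge axis at bench level, at the tray's outer left corner: tray x = -129 mm, y = 110 mm. Its axes are the gate's and turn with it: -y along the gate to its free end, x square to it, towards the tray.
- gate_face (a point): A place to push: on the gate's outer face (towards the robot), 150 mm along the gate from the hinge axis, 28 mm above the bench. The face lies 3 mm to +x of the hinge axis. Axes as the gate's.
- keeper_seat (a point): About where the cross bar's centre must finally bear under the keeper's hook: 210 mm along the gate, 8.5 mm over its top (64.5 mm above bench). Axes as the gate's. The steel keeper stands on shims: its true height differs from this point by up to 3 mm up or down, in no reading: feel for it. Its wall, 24 mm wide (y), 4 mm thick, has its face 2.5 mm to +x of the true seat and tops it by 7.5 mm.
- keeper_plate: The keeper, by the packing plate under it (origin: middle of the gate's top). From the true seat: foot plate (26 x 28 mm) 2.5 mm below; lip over the seat, underside 4.5 mm above, edge 3 mm to -x. To hook, the bar comes down outside the lip (6 to 14 mm to -x of the seat) until felt on the foot, then is drawn to +x under the lip, 2 mm to spare, up to the wall. Only then close the lever.
- lever_pivot (a point): The lever's pivot on the latch rail: tray x = -66 mm, y = -100 mm, 71 mm above the bench (15 mm above the rail's top). Axes turn with the lever: x along the lever to its tip, z to its top side.
- lever (a joint): Lever angle (rad): 0 flat, pointing to tray +x; grows as the tip lifts up and over towards the keeper, to 1.75. Stays where left, at any angle: its pivot friction is 3 N at the tip, or an 8 N pull along the loop, so it hardly moves by itself: press it home. Closing under load takes up to about 8 N at the tip, most near 0.4; over centre is below about 0.1; flat it meets a hard stop.
- lever_arm: The lever's steel plate, 26 mm wide, 4 mm thick, from 6 to 62 mm (tip tab to 68 mm) from the pivot. Origin: a place to press, at the middle of its top face, 50 mm from the pivot along the lever and 7 mm to its top side. Axes as lever_pivot's.
- loop_pin (a point): The pin on which the loop turns: on the lever's centre line, 18 mm from the lever's pivot towards its tip. The loop turns from along the lever's line (towards the keeper) up and back by 2.5 rad. It stays where left (0.5 N at its end moves it): pin friction carries it round with the lever, so closing the lever lifts the bar off unless it is already under the lip. Axes as loop_bar's.
- loop_bar (a point): Centre of the loop's round cross bar, 5 mm thick. The loop is a steel stirrup, 60.7 mm from pin to bar. Its two side straps, 3 mm thick, are 38 mm over their outsides, 32 mm inside, from 2.5 mm below to 6.5 mm above the bar's centre, ending 2 mm past it: grip across them near the bar. They can turn and slip in the grip. Axes: -x from pin to bar, y along the bar, z to the loop's upper side.
- bezel_cup: Bystander: silver bezel cup, 25 mm across, 10 mm tall, lying in the tray.
- wax_block: Bystander: blue resin wax block, 72 x 34 x 22 mm, in the tray.
- bezel_pusher: Bystander: bezel pusher with a rosewood grip, 108 mm long, 25 mm thick, left of the tray.
- bur_stand: Bystander: round bronze bur stand, 60 mm across, 62 mm tall with its burs, standing right of the latch rail.
- ring_mandrel: Bystander: tapered steel ring mandrel, 241 mm long, 25 mm thick, farther to the right.
- gem_tin: Bystander: round aluminium gem tin, 53 mm across, 20 mm tall, left of the tray.
- loupe: Bystander: folding loupe, about 58 mm long, 18 mm tall, in front of the gate's hinge end.

How it is judged:
On the way, in this order (a step that is already met when the one before it is completed fails the run):
1. the gate is swung shut (value of joint gate below 0.02 rad), for 0.2 s.
2. the loop's cross bar is hooked under the keeper's lip, with the gate still shut (value of joint gate below 0.03 rad and x of loop_bar in the frame of keeper_seat between -0.004 and 0.003 m and z of loop_bar in the frame of keeper_seat between -0.005 and 0.006 m), for 0.2 s.
3. the lever is pressed flat with the loop hooked (value of joint lever below 0.03 rad and x of loop_bar in the frame of keeper_seat between -0.004 and 0.003 m and z of loop_bar in the frame of keeper_seat between -0.005 and 0.006 m), for 0.2 s.
At the end, for the whole second after the job is handed in: The gate is shut and drawn tight on its buffers (angle below 0), the loop's cross bar bears under the keeper's hook (within 4 mm of keeper_seat along the gate's x and 6 mm in height), the lever lies flat (below 0.03 rad), and all is at rest (all of step 3 and value of joint gate below 0 rad and velocity of joint each of lever, gate below 0.05 rad/s); the robot touches nothing.
It fails at once if the fingers lean on the gate or keeper with more than 30 N (contact force between the fingers and gate above 30 N).
It fails at once if the loop is forced on the keeper with more than 30 N while it is being hooked (lever still above 0.8 rad) (contact force between loop and keeper_plate above 30 N and value of joint lever above 0.8 rad).
It fails at once if the lever is pressed with more than 30 N (contact force between the fingers and lever_arm above 30 N).
It fails at once if a bystander is moved by more than 20 mm (distance of any of bezel_cup, wax_block, bezel_pusher, bur_stand, ring_mandrel, gem_tin, loupe from where it was at the start of the episode above 0.02 m).
It also fails if it takes over 72 s, if anything falls off the work surface, if the arm or the gripper's body presses on something with over 40 N, if the wrist force passes 120 N, or if a joint passes its speed limit or range.

## Robot

A 7-joint arm with a two-finger parallel gripper is mounted at the origin on the work surface. World frame = base frame: x ahead of the robot, y to its left, z up, the work surface at z = 0. Lengths are in m, angles in rad, forces in N, time in s.
With the tool pointing down it reaches from about 0.35 to 0.775 m from the base axis. Payload 3.1 kg.
Tool frame: the origin (TCP) lies where the fingers leave the gripper's body, on its centre line; the fingertips stand 73 mm ahead of it and the grasp point (between the pads) lies ctrl.hold_point_z ahead of it (ctrl.hold_point_z is the distance from the TCP to the grasp point, in m); z points along the fingers, y is the line along which they close (so a half turn about z gives the same grasp; the last joint's range is limited). The gripper opens to 85 mm and grips with 20 to 120 N. Pads are 22 mm wide; open, the fingers measure 114 mm over their backs; the gripper's body (76 mm by 85 mm) begins 54 mm behind the grasp point. The pads swing forward as they close: fully open they stand 13 mm farther back than shut.
Start: joints at [1.243, 0.311, 0.014, 1.512, -0.004, 1.319, -0.027], TCP at [0.155, -0.528, 0.304] pointing down, gripper open.
Joint ranges: [-2.7, 2.7], [-0.3, 1.91], [-1.27, 1.3], [0.12, 2.57], [-1.44, 4.58], [0.2, 2.03], [-3.05, 3.05]. Speed limits (rad/s): [2.79, 2.79, 3.14, 3.14, 3.14, 3.14, 3.14].

## Interface

Orientations are given as a unit quaternion [w, x, y, z].
In Python, from workcell import ctrl gives the robot as it stands.
- The arm moves only by the tool jog_arm, never from a script. Its argument "commands" is a list of rows, each an object of numbers: "claw": the finger opening in mm, from 0 to 85.4; "dx", "dy", "dz": the shift along the world's x, y, z in mm; "wx", "wy", "wz": the turn, a rotation vector about the world's x, y, z in degrees. In form: [{"claw": .., "dx": .., "dy": .., "dz": .., "wx": .., "wy": .., "wz": ..}, ...]. A call has 1 to 12 rows; each row shifts and turns the commanded pose from where the row before left it; what a row does not reach is not made up. A row lasts 1/8 s, in which the tool goes at most 62.5 mm and 10.7 degrees, less where a joint would pass 70% of its speed; a pose out of reach is approached as far as the arm can. A call is refused whole if a number of a shift passes 62.5 or a number of a turn 10.7, either way. A call with a gripper value outside its range is refused whole. The fingers move at their own pace and stop on an object; the grip force is fixed at half the most. Time passes only in rows, so rows that do not move let the fingers close. It gives the time, the measured TCP pose, the force, the opening and the grip force at its end, in the units of the state.
- ctrl.get_state(): the state, without advancing time (a new reading comes with each control period).
- ctrl.capture(name): name is "scene" or "top" or "wrist"; returns the picture (384x512x3 uint8, red, green, blue); there is no depth.
- ctrl.get_calibration(name): a dict with "fx", "fy", "cx", "cy" (pixels), "cam_to_world" (4x4, takes a point from camera to world coordinates); the wrist camera has in their place "mount" (4x4, takes a point from camera to tool coordinates, whose origin is the TCP and whose axes are the flange's). Camera axes: x right, y down, z forward; pixel columns grow to the right and rows downward; lengths in m; the calibration is good to about 2 mm. The wrist camera is an equidistant fisheye: a pixel r from the principal point sees the ray r / f radians off the axis. A picture is of the moment at which its call begins: read the wrist's pose just before it. get_calibration takes no time and is no camera call.
- ctrl.close_job(): hands the job in; it is judged then, once.
The state is a dict: "time": time; "joint_pos": joint angles; "dq": joint speeds; "joint_efforts": joint torques, N m; "position": TCP position; "ee_rot": TCP orientation; "force": force on the tool from outside, world axes, zero at the start; "torque": the same for the moment, N m; "finger_gap": finger opening in m; "grasp_force": force on a finger pad.
Only numpy, scipy, OpenCV 4.12 (cv2) and the standard library are available. Lean on these libraries where they do the work, as an engineer would, in place of code of your own. Each camera call takes 0.05 s, during which the arm holds its last target. There are 200 camera calls.

## Working session

There is one attempt and no reset: what is moved stays moved. The work goes in short steps, Python scripts to look and compute and a tool call to move; the robot and the scene stay as the last step left them, time stands still between calls to the robot, and variables do not carry over. Pictures are saved under pics/ and viewed, at most 10 in all, crops included, and the job is handed in when it is done.

Besides the shell and the picture viewer there is one more tool, called after "Emit:" as name(argument=value, ...) on one line, values as JSON. jog_arm: Moves the arm, as the interface text tells. Its arguments: {"type":"object","properties":{"commands":{"type":"array"}},"required":["commands"]}

```bash
mkdir -p pics; ls; python3 - <<'E'
from workcell import ctrl
import cv2
s=ctrl.get_state();print(s, ctrl.hold_point_z)
for n in("scene","top"):
    cv2.imwrite(f"pics/{n}0.png",cv2.resize(ctrl.capture(n)[:,:,::-1],(800,600),interpolation=cv2.INTER_CUBIC));print(n,ctrl.get_calibration(n))
print(ctrl.get_calibration("wrist"))
E
```

```text
pics
{'time': 0.0, 'joint_pos': array([ 1.24328332,  0.31172207,  0.01400361,  1.5130536 , -0.00440329,
        1.31924171, -0.02722653]), 'dq': array([-0.00068004,  0.00117795,  0.00030254, -0.00120629,  0.00042761,
        0.00120708, -0.00015536]), 'joint_efforts': array([-6.17511751e-05, -3.79914808e+01,  1.45951370e-01, -2.30586237e+01,
        1.20934623e-02,  1.37715306e-02,  1.29858228e-05]), 'position': array([ 0.15491799, -0.52713746,  0.3028243 ]), 'ee_rot': array([-1.17680710e-03,  9.89802789e-01,  1.42439482e-01, -2.18771608e-04]), 'force': array([ 0.25880555,  0.09266693, -0.24334687]), 'torque': array([-0.04630833,  0.10728303,  0.01153886]), 'grasp_force': 0.0, 'finger_gap': 0.08547917668335439} 0.0539
scene {'fx': 498.18609580153355, 'fy': 498.18609580153355, 'cx': 257.61607293253724, 'cy': 197.5475723029079, 'cam_to_world': array([[-0.81790053,  0.3316495 , -0.4701567 ,  1.272529  ],
       [ 0.57531963,  0.48105976, -0.66150498,  1.01388817],
       [ 0.00678567, -0.81153566, -0.5842635 ,  0.96518838],
       [ 0.        ,  0.        ,  0.        ,  1.        ]])}
top {'fx': 485.9866601083755, 'fy': 485.9866601083755, 'cx': 255.06401312585325, 'cy': 192.19967406879866, 'cam_to_world': array([[-0.02851032, -0.97531725,  0.21895988,  0.34587614],
       [-0.99957481,  0.02647792, -0.0122115 ,  0.03289198],
       [ 0.00611248, -0.21921493, -0.97565745,  1.25181692],
       [ 0.        ,  0.        ,  0.        ,  1.        ]])}
{'fx': 297.3186396354542, 'fy': 297.3186396354542, 'cx': 260.0728387781966, 'cy': 190.8719677961614, 'mount': array([[ 5.67128529e-04, -9.45864985e-01, -3.24559870e-01,
         8.40058560e-02],
       [ 9.99999681e-01,  3.54100112e-04,  7.15422553e-04,
         4.66333633e-04],
       [-5.61766456e-04, -3.24560172e-01,  9.45864884e-01,
        -6.87029551e-02],
       [ 0.00000000e+00,  0.00000000e+00,  0.00000000e+00,
         1.00000000e+00]])}
```

View pics/top0.png

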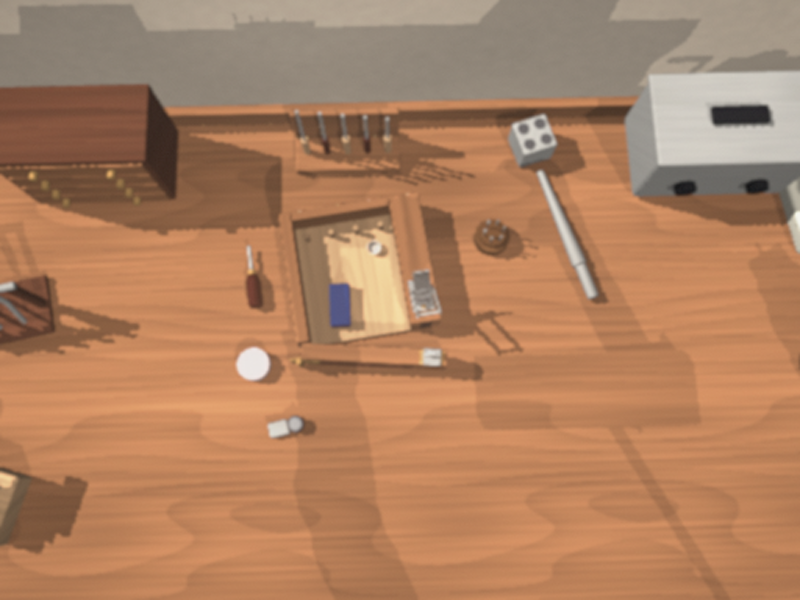

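View pics/scene0.png

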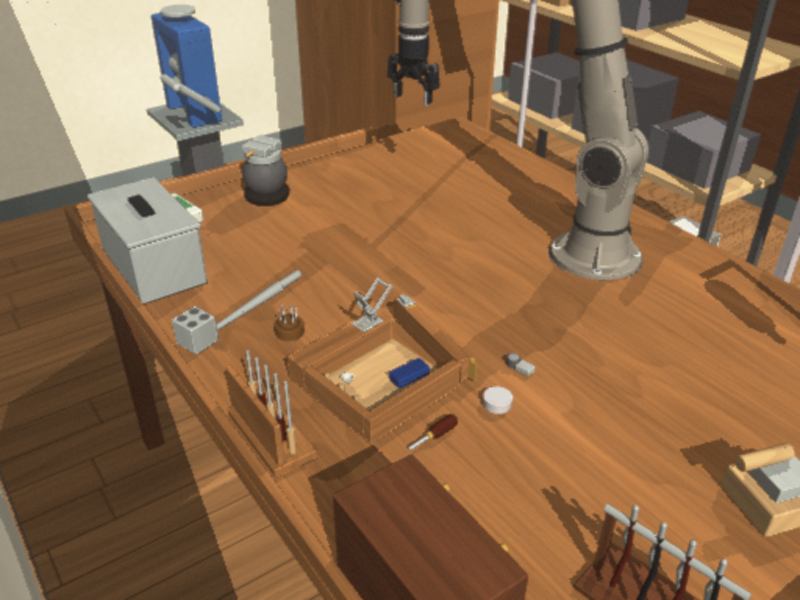

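The top view shows the tray at about (360,270) with the gate ajar below it: hinge near (297,360), keeper near (431,357). The latch is on the rail at about (423,293). The scene view shows the lever and loop standing up near (370,300). Next I'll enlarge both.

```bash
python3 - <<'E'
from workcell import ctrl
import cv2,numpy as np
def crop(n,c0,r0,w,h,k):
    im=ctrl.capture(n)[r0:r0+h,c0:c0+w,::-1]
    im=cv2.resize(im,None,fx=k,fy=k,interpolation=cv2.INTER_CUBIC)
    for c in range(c0,c0+w,20): cv2.putText(im,str(c),(int((c-c0+.5)*k),10),0,.35,(0,255,255),1);cv2.line(im,(int((c-c0+.5)*k),12),(int((c-c0+.5)*k),20),(0,255,255),1)
    for r in range(r0,r0+h,20): cv2.putText(im,str(r),(0,int((r-r0+.5)*k)+4),0,.35,(0,255,255),1);cv2.line(im,(24,int((r-r0+.5)*k)),(32,int((r-r0+.5)*k)),(0,255,255),1)
    return im
a=crop("top",175,115,118,128,4.6);b=crop("scene",180,170,80,188,3.1)
cv2.imwrite("pics/a.png",a); 
b=crop("scene",180,170,130,110,6);cv2.imwrite("pics/b.png",b);print(a.shape,b.shape)
E
```

```text
(589, 543, 3) (660, 780, 3)
```

View pics/a.png

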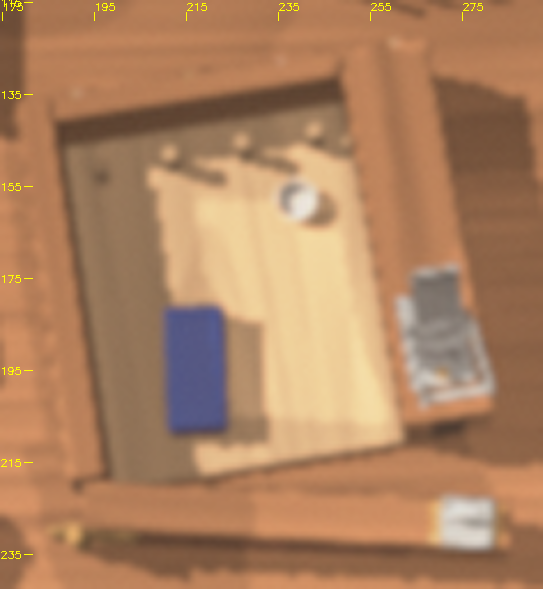

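View pics/b.png

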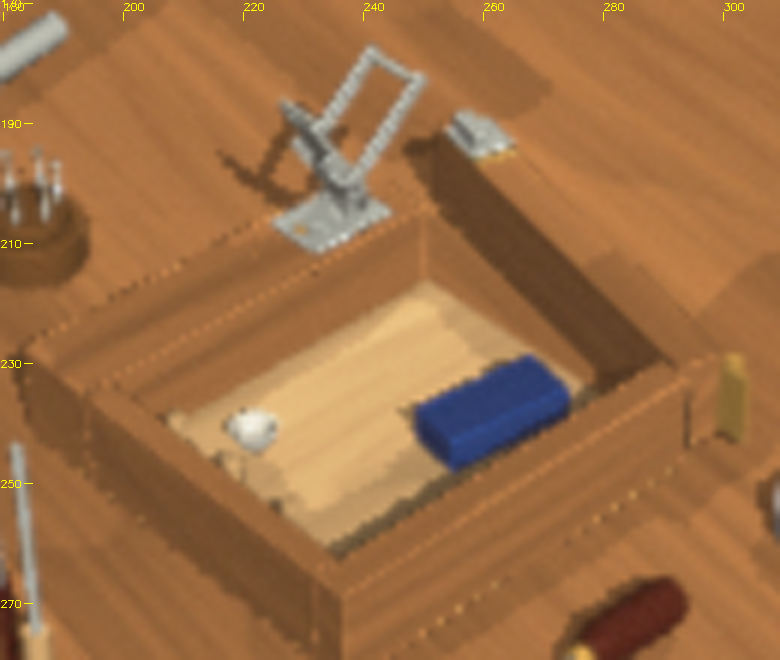

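```bash
cat >h.py <<'E'
import numpy as np, json
from scipy.optimize import least_squares
from scipy.spatial.transform import Rotation as R
def proj(cal,P):
    T=np.linalg.inv(cal["cam_to_world"]);p=T[:3,:3]@P+T[:3,3]
    return np.array([cal["fx"]*p[0]/p[2]+cal["cx"],cal["fy"]*p[1]/p[2]+cal["cy"]])
def tray(q,p):
    c,s=np.cos(q[2]),np.sin(q[2]);return np.array([q[0]+c*p[0]-s*p[1],q[1]+s*p[0]+c*p[1],p[2]])
def gate(q,g,p): # gate frame point-> world ; opening g: free end (-y) goes to -x => negative z rotation
    c,s=np.cos(-g),np.sin(-g);return tray(q,(-.129+c*p[0]-s*p[1],.110+s*p[0]+c*p[1],p[2]))
def lat(q,l,d,z=0): # lever-frame point (d along, z top)
    c,s=np.cos(l),np.sin(l);return tray(q,(-.066+c*d-s*z,-.1,.071+s*d+c*z))
E
cat >fit.py <<'E'
from h import *
from workcell import ctrl
ct,cs=ctrl.get_calibration("top"),ctrl.get_calibration("scene")
A=lambda x,y:np.array([175+x/4.6-.5,115+y/4.6-.5]);B=lambda x,y:np.array([180+x/6-.5,170+y/6-.5])
Z=.056
obs=[(ct,A(425,42),'t',(.12,-.125,Z)),(ct,A(492,402),'t',(-.1,-.125,Z)),(ct,A(345,62),'t',(.12,-.075,Z)),(ct,A(22,105),'t',(.12,.11,Z)),
(cs,B(340,590),'t',(.12,.11,Z)),(cs,B(690,380),'t',(-.1,.11,Z)),(cs,B(25,350),'t',(.12,-.125,Z)),(cs,B(425,205),'t',(-.1,-.075,Z)),(cs,B(95,388),'t',(.12,-.075,Z)),
(ct,A(508,515),'g',(.029,-.234,Z)),(ct,A(508,545),'g',(.003,-.234,Z)),(cs,B(437,132),'g',(.029,-.234,Z)),(ct,A(467,522),'g',(.015,-.21,.064)),(cs,B(480,137),'g',(.015,-.21,.064)),
]
def P(q,k,p): return tray(q,p) if k=='t' else gate(q,q[3],p)
f=lambda q:np.concatenate([proj(c,P(q,k,p))-o for c,o,k,p in obs])
r=least_squares(f,[.55,0,.1,.3],loss='soft_l1');q=r.x
print(q,np.round(f(q).reshape(-1,2),1).tolist());json.dump(list(q),open("q.json","w"))
# lever & loop from scene: lever tip, bar ends
g=lambda u:np.concatenate([proj(cs,lat(q,u[0],.068))-B(287,104),
 proj(cs,lat(q,u[0],.018)+tray([0,0,q[2]],(np.cos(u[1])*.0607,.0,np.sin(u[1])*.0607)))-B(397,62)])
r2=least_squares(g,[1,2.]);print("lever, loop dir",r2.x,g(r2.x))
print("seat",gate(q,q[3],(0,-.21,.0645)),"keeper ctr",gate(q,q[3],(.016,-.21,.056)),"face",gate(q,q[3],(.003,-.15,.028)),"pivot",lat(q,0,0))
E
python3 fit.py
```

```text
[0.66299282 0.08782742 0.12878097 0.19893693] [[1.0, -0.6], [0.7, 3.0], [-0.6, -2.2], [-1.0, -1.1], [0.5, 0.6], [0.9, -0.6], [0.1, -1.6], [1.6, -0.1], [-1.2, 0.3], [0.4, -3.4], [0.1, 0.5], [0.0, -0.7], [-0.4, -0.2], [0.6, -1.2]]
lever, loop dir [1.06026929 2.28527427] [ 1.94629646  1.74192423 -0.00279929  0.00603847]
seat [ 0.5062136  -0.02913375  0.0645    ] keeper ctr [ 0.52217424 -0.03025532  0.056     ] face [0.51341212 0.03050836 0.028     ] pivot [ 0.61038189 -0.01982057  0.071     ]
```

Emit:
jog_arm(commands=[{"dx":30,"dy":50,"wz":-0.9},{"dx":30,"dy":50,"wz":-0.9},{"dx":30,"dy":50,"wz":-0.9},{"dx":30,"dy":50,"wz":-0.9},{"dx":30,"dy":50,"wz":-0.9},{"dx":30,"dy":50,"wz":-0.9},{"dx":30,"dy":50,"wz":-0.9},{"dx":30,"dy":50,"wz":-0.9},{"dx":30,"dy":50,"wz":-0.9},{"dx":35,"dy":50,"wz":-0.9},{},{}])

```text
invalid input at $.commands[0]: expected keys claw, dx, dy, dz, wx, wy, wz
```

```bash
cat >>h.py <<'E'
def wproj(st,cal,P):
    w,x,y,z=st["ee_rot"];r=R.from_quat([x,y,z,w]).as_matrix()
    t=r.T@(P-np.array(st["position"]));M=np.array(cal["mount"]);p=M[:3,:3].T@(t-M[:3,3])
    rr=np.hypot(p[0],p[1]);th=np.arctan2(rr,p[2])
    return np.array([cal["fx"]*th*p[0]/rr+cal["cx"],cal["fy"]*th*p[1]/rr+cal["cy"]])
E
python3 - <<'E'
from workcell import ctrl
from h import *
import cv2
st=ctrl.get_state();im=ctrl.capture("wrist");cal=ctrl.get_calibration("wrist")
print(st["time"],st["position"],st["ee_rot"],st["force"])
np.save("w1.npy",im);json.dump({k:np.array(st[k]).tolist() for k in("position","ee_rot")},open("w1.json","w"))
q=json.load(open("q.json"))
im=np.ascontiguousarray(im[:,:,::-1]);im=cv2.resize(im,None,fx=1.5,fy=1.5,interpolation=cv2.INTER_CUBIC)
S=lambda P:tuple(int(v) for v in (wproj(st,cal,P)+.5)*1.5)
Z=.056
for p in [(.12,-.125,Z),(-.1,-.125,Z),(.12,-.075,Z),(-.1,-.075,Z),(-.1,.09,Z),(-.1,.11,Z)]: cv2.circle(im,S(tray(q,p)),2,(0,255,0),-1)
for p in [(.003,0,Z),(.029,0,Z),(.003,-.234,Z),(.029,-.234,Z)]: cv2.circle(im,S(gate(q,q[3],p)),2,(255,0,255),-1)
cv2.imwrite("pics/w1.png",im)
E
```

```text
0.25 [ 0.15500083 -0.52744703  0.30336026] [-5.68834904e-04  9.89805774e-01  1.42422592e-01 -1.04302256e-04] [0.02522044 0.70366985 0.04334783]
```

View pics/w1.png

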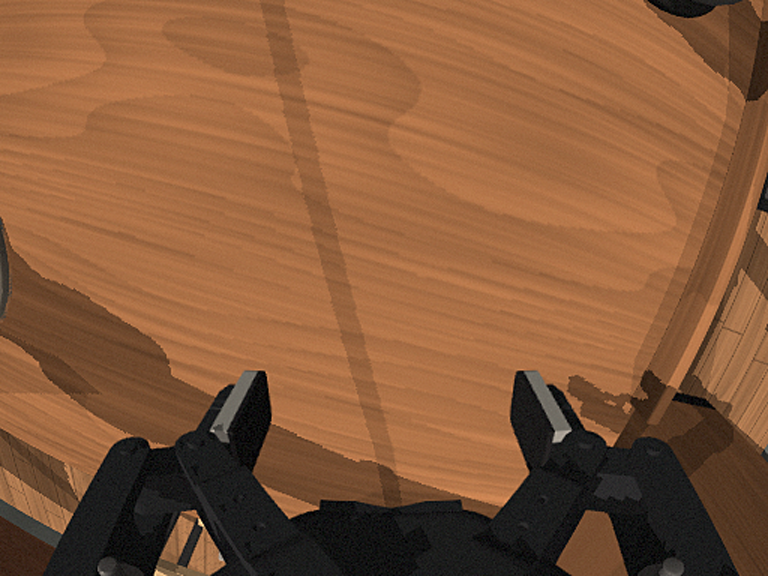

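The first call was refused because every key is needed. The picture shows only bare bench and the fingers at the start pose, so nothing was measured.

Emit:
jog_arm(commands=[{"claw":85,"dx":30,"dy":50,"dz":0,"wx":0,"wy":0,"wz":-0.9},{"claw":85,"dx":30,"dy":50,"dz":0,"wx":0,"wy":0,"wz":-0.9},{"claw":85,"dx":30,"dy":50,"dz":0,"wx":0,"wy":0,"wz":-0.9},{"claw":85,"dx":30,"dy":50,"dz":0,"wx":0,"wy":0,"wz":-0.9},{"claw":85,"dx":30,"dy":50,"dz":0,"wx":0,"wy":0,"wz":-0.9},{"claw":85,"dx":30,"dy":50,"dz":0,"wx":0,"wy":0,"wz":-0.9},{"claw":85,"dx":30,"dy":50,"dz":0,"wx":0,"wy":0,"wz":-0.9},{"claw":85,"dx":30,"dy":50,"dz":0,"wx":0,"wy":0,"wz":-0.9},{"claw":85,"dx":30,"dy":50,"dz":0,"wx":0,"wy":0,"wz":-0.9},{"claw":85,"dx":30,"dy":50,"dz":0,"wx":0,"wy":0,"wz":-0.9},{"claw":85,"dx":0,"dy":0,"dz":0,"wx":0,"wy":0,"wz":0},{"claw":85,"dx":0,"dy":0,"dz":0,"wx":0,"wy":0,"wz":0}])

```text
time: 1.8
position: [0.4549, -0.0282, 0.3037]
ee_rot: [0.0, 0.998, 0.064, -0.0]
force: [-0.4, -0.2, -0.7]
finger_gap: 0.0851
grasp_force: 0.0
```

```bash
cat >look.py <<'E'
from workcell import ctrl
from h import *
import cv2,sys
n=sys.argv[1];g=float(sys.argv[2]) if len(sys.argv)>2 else None
st=ctrl.get_state();im=ctrl.capture("wrist");cal=ctrl.get_calibration("wrist")
print(st["time"],st["position"],st["ee_rot"],st["force"])
np.save(n+".npy",im);json.dump({k:np.array(st[k]).tolist() for k in("position","ee_rot")},open(n+".json","w"))
q=json.load(open("q.json"));g=q[3] if g is None else g
K=1.5
im=cv2.resize(np.ascontiguousarray(im[:,:,::-1]),None,fx=K,fy=K,interpolation=cv2.INTER_CUBIC)
S=lambda P:tuple(int(v) for v in (wproj(st,cal,P)+.5)*K)
Z=.056
for p in [(.12,-.125,Z),(-.1,-.125,Z),(.12,-.075,Z),(-.1,-.075,Z),(-.1,.09,Z),(-.1,.11,Z)]: cv2.circle(im,S(tray(q,p)),2,(0,255,0),-1)
for p in [(.003,0,Z),(.029,0,Z),(.003,-.234,Z),(.029,-.234,Z),(.021,-.21,.0645)]: cv2.circle(im,S(gate(q,g,p)),2,(255,0,255),-1)
cv2.imwrite(f"pics/{n}.png",im)
E
python3 look.py w2
```

```text
1.8 [ 0.45485412 -0.02816992  0.30369494] [ 3.61363338e-04  9.97918468e-01  6.44857295e-02 -4.37521222e-04] [-0.3542114  -0.16562714 -0.74763218]
```

View pics/w2.png

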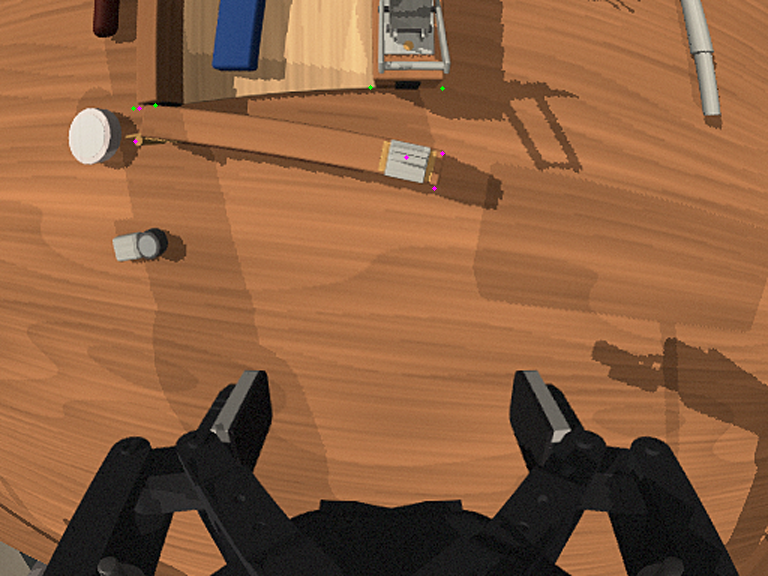

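The wrist view shows the gate from the hinge at (137,140) to its free end at (433,187)–(441,153), and the keeper at (407,160). The rail front is at about (374,83)–(444,79). The model dots agree within about 5 mm, which is good enough to push the gate shut.

Emit:
jog_arm(commands=[{"claw":0,"dx":1,"dy":18,"dz":-10,"wx":0,"wy":0,"wz":0},{"claw":0,"dx":1,"dy":18,"dz":-30,"wx":0,"wy":0,"wz":0},{"claw":0,"dx":1,"dy":18,"dz":-40,"wx":0,"wy":0,"wz":0},{"claw":0,"dx":1,"dy":18,"dz":-40,"wx":0,"wy":0,"wz":0},{"claw":0,"dx":1,"dy":18,"dz":-40,"wx":0,"wy":0,"wz":0},{"claw":0,"dx":0,"dy":0,"dz":-40,"wx":0,"wy":0,"wz":0},{"claw":0,"dx":10,"dy":1,"dz":0,"wx":0,"wy":0,"wz":0},{"claw":0,"dx":10,"dy":1,"dz":0,"wx":0,"wy":0,"wz":0},{"claw":0,"dx":5,"dy":1,"dz":0,"wx":0,"wy":0,"wz":0},{"claw":0,"dx":5,"dy":0,"dz":0,"wx":0,"wy":0,"wz":0}])

```text
time: 3.1
position: [0.4915, 0.0653, 0.1053]
ee_rot: [0.0, 0.998, 0.064, 0.001]
force: [0.7, 0.5, 0.2]
finger_gap: -0.0001
grasp_force: 0.0
```

Emit:
jog_arm(commands=[{"claw":0,"dx":4,"dy":0.5,"dz":0,"wx":0,"wy":0,"wz":0},{"claw":0,"dx":4,"dy":0.5,"dz":0,"wx":0,"wy":0,"wz":0},{"claw":0,"dx":4,"dy":0.5,"dz":0,"wx":0,"wy":0,"wz":0}])

```text
time: 3.48
position: [0.5022, 0.0669, 0.1039]
ee_rot: [0.0, 0.998, 0.064, -0.0]
force: [-0.0, 0.7, -0.6]
finger_gap: -0.0001
grasp_force: 0.0
```

Emit:
jog_arm(commands=[{"claw":0,"dx":3,"dy":0.4,"dz":0,"wx":0,"wy":0,"wz":0},{"claw":0,"dx":3,"dy":0.4,"dz":0,"wx":0,"wy":0,"wz":0}])

```text
time: 3.72
position: [0.5077, 0.0675, 0.1037]
ee_rot: [0.0, 0.998, 0.064, -0.001]
force: [-1.3, 0.2, 0.6]
finger_gap: 0.0002
grasp_force: 0.7
```

Emit:
jog_arm(commands=[{"claw":0,"dx":3,"dy":0.4,"dz":0,"wx":0,"wy":0,"wz":0},{"claw":0,"dx":3,"dy":0.4,"dz":0,"wx":0,"wy":0,"wz":0},{"claw":0,"dx":2,"dy":0.3,"dz":0,"wx":0,"wy":0,"wz":0},{"claw":0,"dx":2,"dy":0.3,"dz":0,"wx":0,"wy":0,"wz":0}])

```text
time: 4.22
position: [0.518, 0.0689, 0.1038]
ee_rot: [0.0, 0.998, 0.064, -0.0]
force: [-2.1, -1.4, 0.1]
finger_gap: -0.0
grasp_force: 0.7
```

Emit:
jog_arm(commands=[{"claw":0,"dx":2,"dy":0.3,"dz":0,"wx":0,"wy":0,"wz":0},{"claw":0,"dx":2,"dy":0.3,"dz":0,"wx":0,"wy":0,"wz":0}])

```text
time: 4.47
position: [0.5222, 0.0695, 0.1039]
ee_rot: [0.0, 0.998, 0.064, -0.0]
force: [-2.0, -1.5, -0.1]
finger_gap: -0.0
grasp_force: 0.7
```

Emit:
jog_arm(commands=[{"claw":0,"dx":2,"dy":0.3,"dz":0,"wx":0,"wy":0,"wz":0},{"claw":0,"dx":2,"dy":0.3,"dz":0,"wx":0,"wy":0,"wz":0}])

```text
time: 4.72
position: [0.5262, 0.0702, 0.1039]
ee_rot: [0.0, 0.998, 0.064, -0.0]
force: [-0.5, -1.5, -0.4]
finger_gap: -0.0004
grasp_force: 0.7
```

Emit:
jog_arm(commands=[{"claw":0,"dx":2,"dy":0.3,"dz":0,"wx":0,"wy":0,"wz":0}])

```text
time: 4.85
position: [0.5283, 0.0704, 0.1039]
ee_rot: [0.0, 0.998, 0.064, 0.0]
force: [-1.6, -1.5, -0.3]
finger_gap: 0.0001
grasp_force: 0.7
```

Emit:
jog_arm(commands=[{"claw":0,"dx":1.5,"dy":0.2,"dz":0,"wx":0,"wy":0,"wz":0}])

```text
time: 4.97
position: [0.5298, 0.0707, 0.1039]
ee_rot: [0.0, 0.998, 0.064, 0.0]
force: [-1.6, -1.1, -0.2]
finger_gap: 0.0002
grasp_force: 0.7
```

Emit:
jog_arm(commands=[{"claw":0,"dx":1.5,"dy":0.2,"dz":0,"wx":0,"wy":0,"wz":0}])

```text
time: 5.1
position: [0.5312, 0.0709, 0.1039]
ee_rot: [0.0, 0.998, 0.064, -0.0]
force: [-1.1, -0.8, 0.4]
finger_gap: 0.0003
grasp_force: 0.7
```

Emit:
jog_arm(commands=[{"claw":0,"dx":1.5,"dy":0.2,"dz":0,"wx":0,"wy":0,"wz":0}])

```text
time: 5.22
position: [0.5315, 0.071, 0.1039]
ee_rot: [0.0, 0.998, 0.064, -0.002]
force: [-6.4, -0.9, 4.8]
finger_gap: -0.0003
grasp_force: 3.2
```

Emit:
jog_arm(commands=[{"claw":0,"dx":0,"dy":0,"dz":0,"wx":0,"wy":0,"wz":0},{"claw":0,"dx":0,"dy":0,"dz":0,"wx":0,"wy":0,"wz":0},{"claw":0,"dx":-8,"dy":-1,"dz":0,"wx":0,"wy":0,"wz":0},{"claw":0,"dx":-20,"dy":-3,"dz":5,"wx":0,"wy":0,"wz":0},{"claw":20,"dx":0,"dy":-10,"dz":50,"wx":0,"wy":0,"wz":0},{"claw":60,"dx":5,"dy":-30,"dz":50,"wx":0,"wy":0,"wz":0},{"claw":60,"dx":10,"dy":-40,"dz":40,"wx":0,"wy":0,"wz":0},{"claw":60,"dx":15,"dy":-17,"dz":0,"wx":0,"wy":0,"wz":0},{"claw":60,"dx":0,"dy":0,"dz":0,"wx":0,"wy":0,"wz":0},{"claw":60,"dx":0,"dy":0,"dz":0,"wx":0,"wy":0,"wz":0}])

```text
time: 6.48
position: [0.5339, -0.0281, 0.2483]
ee_rot: [-0.001, 0.998, 0.065, -0.001]
force: [-0.1, 0.5, -0.4]
finger_gap: 0.0603
grasp_force: 0.0
```

```bash
sed -i 's/^K=1.5/K=2.5;C0=(130,20)/; s/^im=cv2.resize(np.ascontiguousarray(im\[:,:,::-1\])/im=cv2.resize(np.ascontiguousarray(im[20:250,130:440,::-1])/; s/^S=.*/S=lambda P:tuple(int(v) for v in (wproj(st,cal,P)-C0+.5)*K)/' look.py
python3 look.py w3 0
```

```text
6.475 [ 0.53385836 -0.02807279  0.24828641] [-8.05208192e-04  9.97856531e-01  6.54325708e-02 -5.23993579e-04] [-0.08572097  0.46008772 -0.40119355]
```

View pics/w3.png

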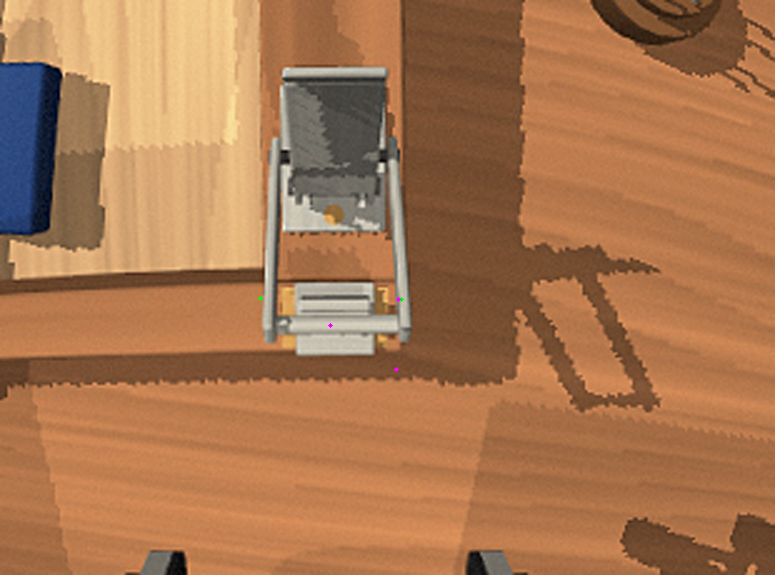

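The wrist view shows the gate shut. The loop bar runs from (267,325) to (409,325), the pin is at about (336,155), the lever tip at (335,72), the gate's outer corner at (404,349) and the rail's inner corner at (261,270). The model is about 8 mm too near in x, so I'll refit.

```bash
cat >fit2.py <<'E'
from h import *
from workcell import ctrl
cal=ctrl.get_calibration("wrist");st=json.load(open("w3.json"));st2=json.load(open("w2.json"))
W=lambda x,y:np.array([130+x/2.5-.5,20+y/2.5-.5]);V=lambda x,y:np.array([x/1.5-.5,y/1.5-.5])
Z=.056
def bar(q,l,o,y=0): return tray(q,(-.066+.018*np.cos(l)+.0607*np.cos(o),-.1+y,.071+.018*np.sin(l)+.0607*np.sin(o)))
def f(u):
    q,l,o,g=u[:3],u[3],u[4],u[5]
    e=lambda P,o:wproj(st,cal,P)-o
    e2=lambda P,o:wproj(st2,cal,P)-o
    return np.concatenate([e(gate(q,0,(.003,-.234,Z)),W(404,349)),e(tray(q,(-.1,-.075,Z)),W(261,270)),
     e(tray(q,(-.05,-.075,Z)),W(261,130))[:1],e(tray(q,(-.05,-.125,Z)),W(402,130))[:1],
     e(gate(q,0,(.003,-.1,Z)),W(0,358))[1:],
     e(lat(q,l,.018),W(336,155)),e(lat(q,l,.068),W(335,70)),
     e(bar(q,l,o,.019),W(267,325)),e(bar(q,l,o,-.019),W(409,325)),
     e2(gate(q,g,(.003,-.234,Z)),V(433,187)),e2(gate(q,g,(.029,-.234,Z)),V(441,153)),e2(gate(q,g,(.003,0,Z)),V(137,140)),
     e2(tray(q,(-.1,-.075,Z)),V(374,84)),e2(tray(q,(-.1,-.125,Z)),V(444,79))])
r=least_squares(f,[.67,.09,.129,1.,2.2,.2],loss='soft_l1');u=r.x
print(u);print(np.round(r.fun,1))
q=u[:3];json.dump([*q,u[5]],open("q.json","w"));json.dump(list(u),open("u.json","w"))
print("lever",u[3],"loop dir",u[4],"bar",bar(q,u[3],u[4]),"pin",lat(q,u[3],.018),"pivot",lat(q,0,0),"seat",gate(q,0,(.0209,-.21,.0645)))
print("foot px",[wproj(st,cal,gate(q,0,(a,-.21,.062))) for a in(.003,.029)],W(336,353),W(336,283))
E
python3 fit2.py
```

```text
[0.66850122 0.08888272 0.14473785 1.14450882 2.38123458 0.22859183]
[-1.   0.2  0.9  3.9 -0.5  1.3 -0.2 -1.   1.2 -0.4 -0.2 -1.6  0.5  0.7
 -0.2  2.   0.6  2.2 -0.2  0.2 -2.6 -1.1 -4.2  0.4 -0.9]
lever 1.144508819155834 loop dir 2.3812345764356526 bar [ 0.58145701 -0.02486126  0.12922241] pin [ 0.62497969 -0.01851752  0.08738913] pivot [ 0.61761463 -0.01959103  0.071     ] seat [ 0.57595484 -0.02566324  0.0645    ]
foot px [array([263.57494094, 161.06082087]), array([263.25689153, 131.75617217])] [263.9 160.7] [263.9 132.7]
```

Emit:
jog_arm(commands=[{"claw":0,"dx":20,"dy":1,"dz":0,"wx":0,"wy":0,"wz":0.8},{"claw":0,"dx":22,"dy":1.5,"dz":0,"wx":0,"wy":0,"wz":0},{"claw":0,"dx":0,"dy":0,"dz":0,"wx":0,"wy":0,"wz":0},{"claw":0,"dx":0,"dy":0,"dz":0,"wx":0,"wy":0,"wz":0},{"claw":0,"dx":0,"dy":0,"dz":-20,"wx":0,"wy":0,"wz":0},{"claw":0,"dx":0,"dy":0,"dz":-10,"wx":0,"wy":0,"wz":0},{"claw":0,"dx":0,"dy":0,"dz":-8,"wx":0,"wy":0,"wz":0},{"claw":0,"dx":0,"dy":0,"dz":-8,"wx":0,"wy":0,"wz":0}])

```text
time: 7.52
position: [0.5766, -0.0274, 0.2028]
ee_rot: [0.0, 0.997, 0.071, 0.0]
force: [-0.5, -0.7, 0.4]
finger_gap: -0.0
grasp_force: 0.0
```

Emit:
jog_arm(commands=[{"claw":0,"dx":0,"dy":0,"dz":-6,"wx":0,"wy":0,"wz":0},{"claw":0,"dx":0,"dy":0,"dz":-6,"wx":0,"wy":0,"wz":0},{"claw":0,"dx":0,"dy":0,"dz":-6,"wx":0,"wy":0,"wz":0}])

```text
time: 7.9
position: [0.5768, -0.0274, 0.1847]
ee_rot: [0.0, 0.997, 0.071, 0.0]
force: [-0.9, -0.5, 0.9]
finger_gap: 0.0001
grasp_force: 0.2
```

Emit:
jog_arm(commands=[{"claw":0,"dx":0,"dy":0,"dz":-6,"wx":0,"wy":0,"wz":0},{"claw":0,"dx":0,"dy":0,"dz":-5,"wx":0,"wy":0,"wz":0},{"claw":0,"dx":0,"dy":0,"dz":-5,"wx":0,"wy":0,"wz":0}])

```text
time: 8.28
position: [0.5767, -0.0273, 0.1686]
ee_rot: [-0.0, 0.997, 0.071, 0.0]
force: [0.2, -0.2, 0.3]
finger_gap: 0.0004
grasp_force: 0.1
```

Emit:
jog_arm(commands=[{"claw":0,"dx":0,"dy":0,"dz":-3,"wx":0,"wy":0,"wz":0},{"claw":0,"dx":0,"dy":0,"dz":-3,"wx":0,"wy":0,"wz":0},{"claw":0,"dx":0,"dy":0,"dz":0,"wx":0,"wy":0,"wz":0}])

```text
time: 8.65
position: [0.5765, -0.0274, 0.1627]
ee_rot: [-0.0, 0.997, 0.071, -0.0]
force: [0.4, 0.3, 0.1]
finger_gap: 0.0001
grasp_force: 0.0
```

Emit:
jog_arm(commands=[{"claw":0,"dx":0,"dy":0,"dz":15,"wx":0,"wy":0,"wz":0},{"claw":60,"dx":-10,"dy":0,"dz":40,"wx":0,"wy":0,"wz":0},{"claw":60,"dx":-15,"dy":0,"dz":20,"wx":0,"wy":0,"wz":0},{"claw":60,"dx":-15,"dy":0,"dz":0,"wx":0,"wy":0,"wz":0},{"claw":60,"dx":0,"dy":0,"dz":0,"wx":0,"wy":0,"wz":0},{"claw":60,"dx":0,"dy":0,"dz":0,"wx":0,"wy":0,"wz":0}])

```text
time: 9.4
position: [0.5371, -0.0275, 0.2384]
ee_rot: [0.0, 0.997, 0.071, 0.001]
force: [-0.1, -0.8, -0.1]
finger_gap: 0.06
grasp_force: 0.0
```

```bash
python3 look.py w4 0
```

```text
9.4 [ 0.53711506 -0.02749739  0.2383544 ] [1.03451489e-04 9.97459389e-01 7.12352556e-02 5.43398862e-04] [-0.0982229  -0.76059203 -0.10919261]
```

View pics/w4.png

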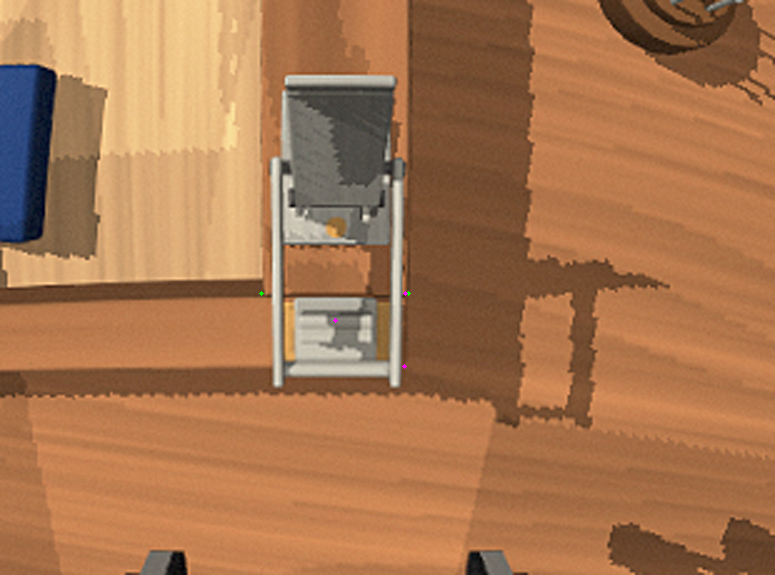

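The loop now lies nearly level over the gate: bar at row 370 (columns 273–400), pin at about row 165, lever tip at row 80. The gate and keeper line up with the model.

```bash
cat >fit3.py <<'E'
from h import *
from workcell import ctrl
cal=ctrl.get_calibration("wrist");st=json.load(open("w4.json"));q=json.load(open("q.json"))[:3]
W=lambda x,y:np.array([130+x/2.5-.5,20+y/2.5-.5])
def bar(q,l,o,y=0): return tray(q,(-.066+.018*np.cos(l)+.0607*np.cos(o),-.1+y,.071+.018*np.sin(l)+.0607*np.sin(o)))
e=lambda P,o:wproj(st,cal,P)-o
f=lambda v:np.concatenate([e(bar(q,v[0],v[1],.019),W(273,370)),e(bar(q,v[0],v[1],-.019),W(400,370)),e(lat(q,v[0],.018),W(337,167)),e(lat(q,v[0],.068),W(341,78))])
r=least_squares(f,[1.14,3.1]);print(r.x,np.round(r.fun,1),"bar",bar(q,*r.x))
c=lambda y:(wproj(st,cal,gate(q,0,(.016,y,.062)))+.5-[130,20])*2.5
print("foot model cols/rows",c(-.196),c(-.224),"actual 295..378, row 329")
E
python3 fit3.py
```

```text
[1.14179913 3.1419968 ] [ 0.6  0.2 -0.5  0.1 -0.1  0.8 -0.5 -0.3] bar [ 0.56495831 -0.02726607  0.08734437]
foot model cols/rows [293.94388273 333.82391114] [377.2406889  333.76796493] actual 295..378, row 329
```

```bash
python3 -c "
from workcell import ctrl;print(ctrl.hold_point_z)"
```

```text
0.0539
```

Emit:
jog_arm(commands=[{"claw":60,"dx":17,"dy":0.5,"dz":-10,"wx":0,"wy":0,"wz":0},{"claw":60,"dx":17,"dy":0.5,"dz":-20,"wx":0,"wy":0,"wz":0},{"claw":60,"dx":0,"dy":0,"dz":-25,"wx":0,"wy":0,"wz":0},{"claw":60,"dx":0,"dy":0,"dz":-16,"wx":0,"wy":0,"wz":0},{"claw":60,"dx":0,"dy":0,"dz":-10,"wx":0,"wy":0,"wz":0},{"claw":60,"dx":0,"dy":0,"dz":0,"wx":0,"wy":0,"wz":0}])

```text
time: 10.2
position: [0.5703, -0.0264, 0.1564]
ee_rot: [-0.0, 0.997, 0.071, -0.001]
force: [0.3, -0.7, -0.5]
finger_gap: 0.0602
grasp_force: 0.0
```

Emit:
jog_arm(commands=[{"claw":50,"dx":0,"dy":0,"dz":0,"wx":0,"wy":0,"wz":0},{"claw":44,"dx":0,"dy":0,"dz":0,"wx":0,"wy":0,"wz":0},{"claw":41,"dx":0,"dy":0,"dz":0,"wx":0,"wy":0,"wz":0},{"claw":41,"dx":0,"dy":0,"dz":0,"wx":0,"wy":0,"wz":0}])

```text
time: 10.7
position: [0.5707, -0.0264, 0.1572]
ee_rot: [0.0, 0.997, 0.071, 0.0]
force: [-0.2, -0.2, -0.6]
finger_gap: 0.0407
grasp_force: 0.0
```

Emit:
jog_arm(commands=[{"claw":36,"dx":0,"dy":0,"dz":0,"wx":0,"wy":0,"wz":0},{"claw":36,"dx":0,"dy":0,"dz":0,"wx":0,"wy":0,"wz":0},{"claw":36,"dx":0,"dy":0,"dz":0,"wx":0,"wy":0,"wz":0}])

```text
time: 11.08
position: [0.5706, -0.0261, 0.1571]
ee_rot: [-0.0, 0.997, 0.071, 0.0]
force: [-1.1, 0.8, 1.3]
finger_gap: 0.0366
grasp_force: 39.5
```

Emit:
jog_arm(commands=[{"claw":36,"dx":-1.5,"dy":-0.2,"dz":0,"wx":0,"wy":0,"wz":0},{"claw":36,"dx":-1.5,"dy":-0.2,"dz":0,"wx":0,"wy":0,"wz":0},{"claw":36,"dx":-1,"dy":-0.2,"dz":0,"wx":0,"wy":0,"wz":0}])

```text
time: 11.45
position: [0.5699, -0.0263, 0.1577]
ee_rot: [-0.001, 0.997, 0.071, 0.005]
force: [8.5, 1.5, -4.2]
finger_gap: 0.0369
grasp_force: 39.4
```

Emit:
jog_arm(commands=[{"claw":36,"dx":0,"dy":0,"dz":-2,"wx":0,"wy":0,"wz":0},{"claw":36,"dx":0,"dy":0,"dz":-2,"wx":0,"wy":0,"wz":0},{"claw":36,"dx":0,"dy":0,"dz":-2,"wx":0,"wy":0,"wz":0},{"claw":36,"dx":0,"dy":0,"dz":-2,"wx":0,"wy":0,"wz":0}])

```text
time: 11.95
position: [0.569, -0.0262, 0.1511]
ee_rot: [-0.0, 0.997, 0.072, 0.003]
force: [3.7, 1.8, 6.8]
finger_gap: 0.0369
grasp_force: 40.2
```

Emit:
jog_arm(commands=[{"claw":36,"dx":-1.5,"dy":-0.2,"dz":0,"wx":0,"wy":0,"wz":0},{"claw":36,"dx":-1.5,"dy":-0.2,"dz":0,"wx":0,"wy":0,"wz":0}])

```text
time: 12.2
position: [0.5683, -0.0264, 0.1514]
ee_rot: [-0.0, 0.997, 0.072, 0.006]
force: [9.8, 1.6, 2.3]
finger_gap: 0.0367
grasp_force: 39.6
```

Emit:
jog_arm(commands=[{"claw":36,"dx":-0.5,"dy":0,"dz":-2,"wx":0,"wy":0,"wz":0},{"claw":36,"dx":0,"dy":0,"dz":-2,"wx":0,"wy":0,"wz":0}])

```text
time: 12.45
position: [0.5678, -0.0264, 0.1481]
ee_rot: [-0.0, 0.997, 0.072, 0.006]
force: [5.5, 1.5, 6.8]
finger_gap: 0.0367
grasp_force: 39.9
```

Emit:
jog_arm(commands=[{"claw":36,"dx":0,"dy":0,"dz":-2,"wx":0,"wy":0,"wz":0},{"claw":36,"dx":0,"dy":0,"dz":-1,"wx":0,"wy":0,"wz":0}])

```text
time: 12.7
position: [0.5674, -0.0265, 0.1449]
ee_rot: [-0.0, 0.997, 0.072, 0.006]
force: [5.4, 1.9, 5.5]
finger_gap: 0.0368
grasp_force: 39.4
```

Emit:
jog_arm(commands=[{"claw":36,"dx":0.5,"dy":0,"dz":-2,"wx":0,"wy":0,"wz":0},{"claw":36,"dx":0.5,"dy":0,"dz":-1,"wx":0,"wy":0,"wz":0}])

```text
time: 12.95
position: [0.5673, -0.0264, 0.1414]
ee_rot: [-0.0, 0.997, 0.072, 0.004]
force: [3.6, 1.7, 7.3]
finger_gap: 0.0371
grasp_force: 39.0
```

Emit:
jog_arm(commands=[{"claw":36,"dx":0.5,"dy":0,"dz":-2,"wx":0,"wy":0,"wz":0}])

```text
time: 13.08
position: [0.5673, -0.0265, 0.1396]
ee_rot: [-0.0, 0.997, 0.072, 0.004]
force: [-0.4, 0.8, 13.9]
finger_gap: 0.0371
grasp_force: 39.6
```

Emit:
jog_arm(commands=[{"claw":36,"dx":0.5,"dy":0,"dz":-1.5,"wx":0,"wy":0,"wz":0}])

```text
time: 13.2
position: [0.5674, -0.0265, 0.1392]
ee_rot: [0.0, 0.997, 0.072, 0.003]
force: [-3.2, 0.8, 22.1]
finger_gap: 0.0369
grasp_force: 40.3
```

Emit:
jog_arm(commands=[{"claw":36,"dx":0.5,"dy":0,"dz":-1.5,"wx":0,"wy":0,"wz":0}])

```text
time: 13.32
position: [0.5675, -0.0265, 0.1386]
ee_rot: [0.0, 0.997, 0.072, 0.003]
force: [-6.1, 0.3, 25.2]
finger_gap: 0.0369
grasp_force: 40.8
```

Emit:
jog_arm(commands=[{"claw":36,"dx":0,"dy":0,"dz":1.5,"wx":0,"wy":0,"wz":0},{"claw":36,"dx":0,"dy":0,"dz":1.0,"wx":0,"wy":0,"wz":0}])

```text
time: 13.58
position: [0.5673, -0.0265, 0.139]
ee_rot: [-0.0, 0.997, 0.072, 0.003]
force: [1.8, 2.1, 6.5]
finger_gap: 0.0369
grasp_force: 39.1
```

Emit:
jog_arm(commands=[{"claw":36,"dx":1.5,"dy":0.2,"dz":0,"wx":0,"wy":0,"wz":0},{"claw":36,"dx":1.5,"dy":0.2,"dz":0,"wx":0,"wy":0,"wz":0}])

```text
time: 13.82
position: [0.5679, -0.0265, 0.1387]
ee_rot: [0.0, 0.997, 0.072, -0.001]
force: [-6.3, 1.0, 16.3]
finger_gap: 0.0368
grasp_force: 40.0
```

Emit:
jog_arm(commands=[{"claw":36,"dx":1.5,"dy":0.2,"dz":0.4,"wx":0,"wy":0,"wz":0},{"claw":36,"dx":1.5,"dy":0.2,"dz":0.4,"wx":0,"wy":0,"wz":0}])

```text
time: 14.08
position: [0.5684, -0.0264, 0.1386]
ee_rot: [0.0, 0.997, 0.072, -0.004]
force: [-9.6, 0.9, 16.1]
finger_gap: 0.0367
grasp_force: 40.2
```

Emit:
jog_arm(commands=[{"claw":36,"dx":1.5,"dy":0.2,"dz":0.3,"wx":0,"wy":0,"wz":0}])

```text
time: 14.2
position: [0.5687, -0.0263, 0.1386]
ee_rot: [0.001, 0.997, 0.072, -0.006]
force: [-11.0, -0.1, 14.6]
finger_gap: 0.0368
grasp_force: 40.0
```

Emit:
jog_arm(commands=[{"claw":36,"dx":1,"dy":0.2,"dz":1,"wx":0,"wy":0,"wz":0}])

```text
time: 14.32
position: [0.5689, -0.0263, 0.1386]
ee_rot: [0.001, 0.997, 0.072, -0.007]
force: [-11.3, 0.4, 11.0]
finger_gap: 0.0371
grasp_force: 40.0
```

Emit:
jog_arm(commands=[{"claw":36,"dx":1.5,"dy":0.2,"dz":0.7,"wx":0,"wy":0,"wz":0}])

```text
time: 14.45
position: [0.5691, -0.0263, 0.1386]
ee_rot: [0.001, 0.997, 0.072, -0.008]
force: [-14.2, 0.8, 11.5]
finger_gap: 0.0369
grasp_force: 40.1
```

Emit:
jog_arm(commands=[{"claw":36,"dx":1.5,"dy":0.2,"dz":0.3,"wx":0,"wy":0,"wz":0}])

```text
time: 14.58
position: [0.5694, -0.0262, 0.1385]
ee_rot: [0.001, 0.997, 0.072, -0.01]
force: [-15.9, -0.9, 14.3]
finger_gap: 0.037
grasp_force: 40.3
```

Emit:
jog_arm(commands=[{"claw":36,"dx":0.5,"dy":0,"dz":1,"wx":0,"wy":0,"wz":0}])

```text
time: 14.7
position: [0.5694, -0.0263, 0.1387]
ee_rot: [0.001, 0.997, 0.072, -0.011]
force: [-14.5, 0.9, 7.8]
finger_gap: 0.0368
grasp_force: 39.7
```

Emit:
jog_arm(commands=[{"claw":36,"dx":1,"dy":0.2,"dz":0.6,"wx":0,"wy":0,"wz":0}])

```text
time: 14.82
position: [0.5697, -0.0263, 0.1387]
ee_rot: [0.001, 0.997, 0.072, -0.011]
force: [-15.1, 0.4, 8.5]
finger_gap: 0.0367
grasp_force: 39.9
```

Emit:
jog_arm(commands=[{"claw":36,"dx":1,"dy":0.2,"dz":0.6,"wx":0,"wy":0,"wz":0}])

```text
time: 14.95
position: [0.5698, -0.0262, 0.1387]
ee_rot: [0.001, 0.997, 0.071, -0.013]
force: [-16.4, -0.4, 7.6]
finger_gap: 0.0369
grasp_force: 39.9
```

```bash
python3 - <<'E'
from workcell import ctrl
import cv2,numpy as np,json
st=ctrl.get_state();json.dump({k:np.array(st[k]).tolist() for k in("position","ee_rot")},open("w5.json","w"))
w=ctrl.capture("wrist")[:,:,::-1];s=ctrl.capture("scene")[:,:,::-1];np.save("w5.npy",w)
a=cv2.resize(w[80:384,190:332],None,fx=1.97,fy=1.97,interpolation=cv2.INTER_CUBIC)[:598]
b=cv2.resize(s[165:225,205:290],None,fx=6,fy=6,interpolation=cv2.INTER_CUBIC)
o=np.zeros((600,800,3),np.uint8);o[:a.shape[0],:a.shape[1]]=a;o[:360,285:285+510]=b[:, :510];cv2.imwrite("pics/c5.png",o)
E
```

```text
(no output)
```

View pics/c5.png

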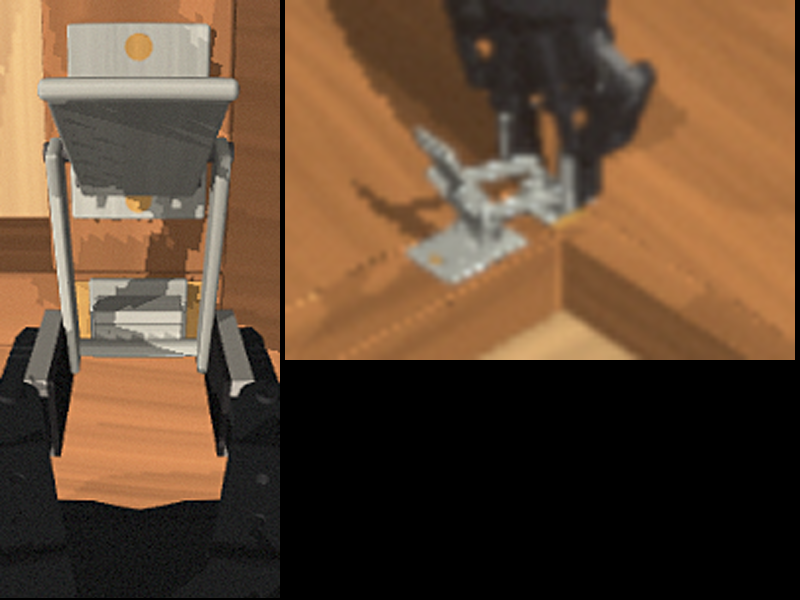

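The wrist crop shows the bar at row 348, just outside the keeper's lip (edge at about row 338), with the lever tip at row 88 and the pin at row 148. I'll fit the angles to this.

```bash
cat >fit4.py <<'E'
from h import *
from workcell import ctrl
cal=ctrl.get_calibration("wrist");st=json.load(open("w5.json"));q=json.load(open("q.json"))[:3]
W=lambda x,y:np.array([190+x/1.97-.5,80+y/1.97-.5]);U=lambda P:((wproj(st,cal,P)+.5-[190,80])*1.97).round(0)
def bar(q,l,o,y=0): return tray(q,(-.066+.018*np.cos(l)+.0607*np.cos(o),-.1+y,.071+.018*np.sin(l)+.0607*np.sin(o)))
e=lambda P,o:wproj(st,cal,P)-o
for free in (0,1):
    def f(v):
        Q=[q[0]+v[2]*free,q[1]+v[3]*free,q[2]]
        return np.concatenate([e(bar(Q,v[0],v[1]),W(139,348)),e(lat(Q,v[0],.018),W(140,148)),e(lat(Q,v[0],.068),W(138,88)),[1e3*v[2]/2,1e3*v[3]/2],
         free*e(gate(Q,0,(.029,-.16,.056)),W(20,272))[1:],free*e(gate(Q,0,(.029,-.21,.056)),W(140,272))[1:]])
    r=least_squares(f,[1.3,3.4,0,0]);v=r.x;Q=[q[0]+v[2]*free,q[1]+v[3]*free,q[2]]
    print(v,np.round(r.fun,1),"bar tray x",(-.066+.018*np.cos(v[0])+.0607*np.cos(v[1])),"z",bar(Q,v[0],v[1])[2])
    for n,P in [("gate in",(.029,-.21,.056)),("gate out",(.003,-.21,.056)),("foot near z62",(.003,-.21,.062)),("foot far",(.029,-.21,.062)),("wall top near",(.0234,-.21,.072)),("lip edge top",(.0179,-.21,.072)),("lip edge +3",(.0179,-.21,.075))]: print(n,U(gate(Q,0,P)))
    print("tip L/R",[U(lat(Q,v[0],.068)) ])
E
python3 fit4.py
```

```text
[1.14298484 3.4417452  0.         0.        ] [-0.3 -0.  -1.1  4.8 -0.5 -0.8  0.   0.  -0.   0. ] bar tray x -0.11651833840560838 z 0.06943084389378054
gate in [138. 273.]
gate out [138. 350.]
foot near z62 [138. 361.]
foot far [138. 282.]
wall top near [138. 318.]
lip edge top [138. 336.]
lip edge +3 [138. 342.]
tip L/R [array([137.,  86.])]
[ 1.16006237e+00  3.42928338e+00  1.06923032e-03 -5.32203837e-05] [ 0.1 -0.  -0.6  3.1  0.3 -0.5  0.5 -0.  -1.9 -1.2] bar tray x -0.11701824857138901 z 0.07027997023133802
gate in [139. 270.]
gate out [139. 347.]
foot near z62 [139. 358.]
foot far [139. 279.]
wall top near [139. 315.]
lip edge top [139. 333.]
lip edge +3 [139. 339.]
tip L/R [array([139.,  87.])]
```

Emit:
jog_arm(commands=[{"claw":34,"dx":1,"dy":0.2,"dz":0.5,"wx":0,"wy":0,"wz":0}])

```text
time: 15.18
position: [0.57, -0.0262, 0.1388]
ee_rot: [0.001, 0.997, 0.071, -0.014]
force: [-17.8, -0.2, 7.4]
finger_gap: 0.0361
grasp_force: 59.2
```

Emit:
jog_arm(commands=[{"claw":30,"dx":1,"dy":0.2,"dz":0.5,"wx":0,"wy":0,"wz":0}])

```text
time: 15.3
position: [0.5702, -0.0262, 0.1389]
ee_rot: [0.001, 0.997, 0.071, -0.015]
force: [-18.0, -1.1, 5.7]
finger_gap: 0.036
grasp_force: 59.2
```

Emit:
jog_arm(commands=[{"claw":30,"dx":1,"dy":0.2,"dz":0.3,"wx":0,"wy":0,"wz":0}])

```text
time: 15.42
position: [0.5704, -0.0262, 0.1389]
ee_rot: [0.001, 0.997, 0.071, -0.016]
force: [-20.1, -0.6, 7.6]
finger_gap: 0.036
grasp_force: 59.3
```

Emit:
jog_arm(commands=[{"claw":30,"dx":0,"dy":0,"dz":0.8,"wx":0,"wy":0,"wz":0}])

```text
time: 15.55
position: [0.5703, -0.0262, 0.139]
ee_rot: [0.001, 0.997, 0.071, -0.016]
force: [-17.9, -0.2, 2.1]
finger_gap: 0.0362
grasp_force: 59.6
```

Emit:
jog_arm(commands=[{"claw":30,"dx":0,"dy":0,"dz":0.8,"wx":0,"wy":0,"wz":0}])

```text
time: 15.68
position: [0.5704, -0.0262, 0.1394]
ee_rot: [0.001, 0.997, 0.071, -0.016]
force: [-17.6, 0.2, 3.7]
finger_gap: 0.0364
grasp_force: 59.9
```

Emit:
jog_arm(commands=[{"claw":30,"dx":0,"dy":0,"dz":0.8,"wx":0,"wy":0,"wz":0}])

```text
time: 15.8
position: [0.5709, -0.0261, 0.1403]
ee_rot: [0.001, 0.997, 0.071, -0.015]
force: [-14.7, -0.3, 0.7]
finger_gap: 0.0362
grasp_force: 59.8
```

Emit:
jog_arm(commands=[{"claw":30,"dx":-4,"dy":-0.6,"dz":0,"wx":0,"wy":0,"wz":0},{"claw":30,"dx":-4,"dy":-0.6,"dz":0,"wx":0,"wy":0,"wz":0}])

```text
time: 16.05
position: [0.5694, -0.0264, 0.1419]
ee_rot: [-0.0, 0.997, 0.071, -0.007]
force: [-2.0, 1.8, -6.9]
finger_gap: 0.036
grasp_force: 60.5
```

Emit:
jog_arm(commands=[{"claw":30,"dx":-3,"dy":-0.4,"dz":-1,"wx":0,"wy":0,"wz":0},{"claw":30,"dx":0,"dy":0,"dz":0,"wx":0,"wy":0,"wz":0}])

```text
time: 16.3
position: [0.569, -0.0264, 0.1425]
ee_rot: [-0.0, 0.997, 0.071, -0.004]
force: [-4.0, 2.0, -8.3]
finger_gap: 0.0362
grasp_force: 60.7
```

Emit:
jog_arm(commands=[{"claw":44,"dx":0,"dy":0,"dz":0,"wx":0,"wy":0,"wz":0},{"claw":50,"dx":0,"dy":0,"dz":0,"wx":0,"wy":0,"wz":0},{"claw":55,"dx":0,"dy":0,"dz":10,"wx":0,"wy":0,"wz":0},{"claw":55,"dx":0,"dy":0,"dz":20,"wx":0,"wy":0,"wz":0},{"claw":0,"dx":-5,"dy":-0.5,"dz":10,"wx":0,"wy":0,"wz":0},{"claw":0,"dx":0,"dy":0,"dz":0,"wx":0,"wy":0,"wz":0},{"claw":0,"dx":0,"dy":0,"dz":0,"wx":0,"wy":0,"wz":0},{"claw":0,"dx":0,"dy":0,"dz":0,"wx":0,"wy":0,"wz":0}])

```text
time: 17.3
position: [0.5662, -0.027, 0.1837]
ee_rot: [-0.0, 0.997, 0.071, -0.001]
force: [-0.5, -0.1, -0.2]
finger_gap: -0.0001
grasp_force: 0.0
```

```bash
python3 - <<'E'
from workcell import ctrl
s=ctrl.get_state();print(s["position"],s["ee_rot"],s["force"],s["finger_gap"])
# row profile, native image w4/w5 keeper columns
import numpy as np
for n,c,r in(("w5",range(258,264),range(212,266)),("w4",range(262,268),range(132,176))):
    w=np.load(n+".npy").astype(int);print(n,r[0],[int(w[k,c[0]:c[-1]+1].mean()) for k in r])
E
```

```text
[ 0.56619868 -0.02698544  0.18368768] [-5.11448488e-05  9.97454213e-01  7.13066271e-02 -6.75263422e-04] [-0.46489614 -0.07337945 -0.17029205] -0.0001225831803644379
w5 212 [119, 116, 118, 119, 117, 94, 82, 114, 111, 83, 86, 104, 102, 99, 101, 100, 102, 98, 77, 71, 76, 73, 81, 94, 104, 106, 186, 201, 201, 201, 203, 199, 130, 182, 198, 194, 172, 141, 128, 111, 91, 85, 95, 101, 122, 127, 125, 135, 123, 120, 144, 139, 144, 139]
w4 132 [114, 115, 116, 116, 115, 75, 65, 173, 175, 170, 169, 165, 109, 83, 95, 126, 122, 117, 112, 119, 139, 137, 136, 128, 123, 115, 119, 141, 181, 195, 191, 168, 144, 158, 185, 197, 196, 178, 120, 78, 84, 86, 87, 83]
```

```bash
sed -e 's/W(139,348)/np.array([260.,248.3])/; s/e(lat(Q,v\[0\],.018),W(140,148)),//' fit4.py > fit5.py; sed -i 's/U=lambda.*/U=lambda P:wproj(st,cal,P).round(1)/' fit5.py; python3 fit5.py; python3 - <<'E'
import numpy as np
w=np.load("w5.npy").astype(int)
for c in (228,232,244,252,275,283): print(c,[int(w[k,c-1:c+2].mean()) for k in range(232,262)])
E
```

```text
[1.14642013 3.53289508 0.         0.        ] [-0.2 -0.  -0.5  0.   0.   0.  -0.   0. ] bar tray x -0.11470033265870117 z 0.06425278596934972
gate in [259.7 218. ]
gate out [259.8 257.2]
foot near z62 [259.8 262.8]
foot far [259.7 222.8]
wall top near [259.7 241.1]
lip edge top [259.7 250.1]
lip edge +3 [259.7 253.2]
tip L/R [array([259. , 124.2])]
[ 1.14712998e+00  3.53234191e+00  6.47448923e-05 -1.22003360e-04] [-0.   0.  -0.   0.   0.  -0.1 -0.3  0.3] bar tray x -0.11472477585792498 z 0.06428908538783751
gate in [260.  217.9]
gate out [260.  257.1]
foot near z62 [260.  262.8]
foot far [260.  222.7]
wall top near [260. 241.]
lip edge top [260.  250.1]
lip edge +3 [260.  253.1]
tip L/R [array([259.5, 124.2])]
228 [105, 102, 91, 91, 91, 78, 76, 78, 70, 73, 71, 65, 70, 74, 76, 79, 80, 86, 86, 90, 95, 95, 99, 103, 105, 109, 111, 113, 118, 120]
232 [166, 163, 163, 162, 161, 162, 161, 161, 163, 165, 163, 166, 165, 166, 166, 166, 164, 166, 174, 126, 76, 89, 99, 105, 125, 128, 127, 131, 126, 145]
244 [72, 78, 75, 76, 73, 75, 103, 128, 128, 127, 128, 124, 89, 109, 128, 117, 115, 123, 135, 119, 87, 86, 95, 102, 123, 125, 126, 132, 120, 124]
252 [75, 75, 72, 71, 89, 109, 189, 203, 200, 199, 201, 197, 135, 185, 172, 115, 126, 131, 133, 115, 83, 83, 95, 103, 124, 124, 124, 134, 123, 121]
275 [108, 110, 106, 109, 106, 107, 186, 202, 201, 202, 206, 198, 131, 183, 197, 196, 197, 182, 172, 160, 129, 140, 164, 179, 210, 164, 125, 130, 172, 117]
283 [155, 132, 150, 112, 107, 101, 107, 119, 117, 116, 116, 120, 104, 109, 113, 111, 110, 114, 113, 93, 110, 146, 166, 180, 205, 203, 207, 178, 149, 130]
```

Emit:
jog_arm(commands=[{"claw":0,"dx":-7.5,"dy":-1,"dz":-10,"wx":0,"wy":0,"wz":0},{"claw":0,"dx":0,"dy":0,"dz":-15,"wx":0,"wy":0,"wz":0},{"claw":0,"dx":0,"dy":0,"dz":-4,"wx":0,"wy":0,"wz":0},{"claw":0,"dx":0,"dy":0,"dz":-3,"wx":0,"wy":0,"wz":0}])

```text
time: 17.8
position: [0.5589, -0.0279, 0.1517]
ee_rot: [-0.0, 0.997, 0.071, -0.0]
force: [0.6, -0.2, 0.6]
finger_gap: -0.0004
grasp_force: 0.0
```

Emit:
jog_arm(commands=[{"claw":0,"dx":0,"dy":0,"dz":-2,"wx":0,"wy":0,"wz":0},{"claw":0,"dx":0,"dy":0,"dz":-2,"wx":0,"wy":0,"wz":0}])

```text
time: 18.05
position: [0.5595, -0.0278, 0.1487]
ee_rot: [0.0, 0.997, 0.071, 0.001]
force: [1.2, 0.5, 0.7]
finger_gap: 0.0001
grasp_force: 0.1
```

Emit:
jog_arm(commands=[{"claw":0,"dx":0,"dy":0,"dz":-2,"wx":0,"wy":0,"wz":0}])

```text
time: 18.18
position: [0.5596, -0.0278, 0.1468]
ee_rot: [0.0, 0.997, 0.071, 0.001]
force: [-1.5, -0.3, 5.5]
finger_gap: 0.0001
grasp_force: 2.7
```

Emit:
jog_arm(commands=[{"claw":0,"dx":0,"dy":0,"dz":-1.5,"wx":0,"wy":0,"wz":0}])

```text
time: 18.3
position: [0.5597, -0.0278, 0.1463]
ee_rot: [0.0, 0.997, 0.071, 0.001]
force: [-3.3, -0.8, 10.7]
finger_gap: -0.0002
grasp_force: 5.3
```

Emit:
jog_arm(commands=[{"claw":0,"dx":0,"dy":0,"dz":4,"wx":0,"wy":0,"wz":0},{"claw":0,"dx":-9,"dy":-1.3,"dz":0,"wx":0,"wy":0,"wz":0},{"claw":0,"dx":0,"dy":0,"dz":-4,"wx":0,"wy":0,"wz":0},{"claw":0,"dx":0,"dy":0,"dz":-3,"wx":0,"wy":0,"wz":0},{"claw":0,"dx":0,"dy":0,"dz":-3,"wx":0,"wy":0,"wz":0}])

```text
time: 18.92
position: [0.55, -0.0292, 0.1384]
ee_rot: [-0.0, 0.997, 0.071, -0.0]
force: [0.1, 0.3, -0.2]
finger_gap: -0.0001
grasp_force: 0.0
```

Emit:
jog_arm(commands=[{"claw":0,"dx":1.5,"dy":0.2,"dz":0,"wx":0,"wy":0,"wz":0},{"claw":0,"dx":1.5,"dy":0.2,"dz":0,"wx":0,"wy":0,"wz":0}])

```text
time: 19.18
position: [0.5534, -0.0287, 0.1389]
ee_rot: [-0.0, 0.997, 0.071, 0.0]
force: [0.5, -0.5, -0.4]
finger_gap: 0.0
grasp_force: 0.0
```

Emit:
jog_arm(commands=[{"claw":0,"dx":1.5,"dy":0.2,"dz":0,"wx":0,"wy":0,"wz":0}])

```text
time: 19.3
position: [0.5546, -0.0285, 0.139]
ee_rot: [0.0, 0.997, 0.071, -0.0]
force: [-2.5, -0.7, 0.6]
finger_gap: 0.0002
grasp_force: 0.9
```

Emit:
jog_arm(commands=[{"claw":0,"dx":1.5,"dy":0.2,"dz":0,"wx":0,"wy":0,"wz":0},{"claw":0,"dx":1.5,"dy":0.2,"dz":0,"wx":0,"wy":0,"wz":0}])

```text
time: 19.55
position: [0.5553, -0.0285, 0.1385]
ee_rot: [0.0, 0.997, 0.071, -0.003]
force: [-7.5, -0.8, 5.1]
finger_gap: 0.0002
grasp_force: 3.9
```

Emit:
jog_arm(commands=[{"claw":0,"dx":1.5,"dy":0.2,"dz":0,"wx":0,"wy":0,"wz":0},{"claw":0,"dx":1.5,"dy":0.2,"dz":0,"wx":0,"wy":0,"wz":0}])

```text
time: 19.8
position: [0.5559, -0.0284, 0.1382]
ee_rot: [0.001, 0.997, 0.071, -0.006]
force: [-12.9, -1.4, 8.8]
finger_gap: -0.0001
grasp_force: 6.4
```

Emit:
jog_arm(commands=[{"claw":0,"dx":1.5,"dy":0.2,"dz":0,"wx":0,"wy":0,"wz":0}])

```text
time: 19.92
position: [0.5562, -0.0284, 0.1381]
ee_rot: [0.001, 0.997, 0.071, -0.008]
force: [-14.7, -2.8, 12.5]
finger_gap: -0.0002
grasp_force: 7.7
```

Emit:
jog_arm(commands=[{"claw":0,"dx":0.5,"dy":0.1,"dz":1.2,"wx":0,"wy":0,"wz":0}])

```text
time: 20.05
position: [0.5562, -0.0283, 0.1385]
ee_rot: [0.001, 0.997, 0.071, -0.008]
force: [-13.3, -0.7, 5.2]
finger_gap: 0.0001
grasp_force: 6.6
```

Emit:
jog_arm(commands=[{"claw":0,"dx":1,"dy":0.1,"dz":1,"wx":0,"wy":0,"wz":0}])

```text
time: 20.18
position: [0.5564, -0.0284, 0.1387]
ee_rot: [0.001, 0.997, 0.071, -0.009]
force: [-14.2, -1.3, 3.7]
finger_gap: 0.0001
grasp_force: 6.9
```

Emit:
jog_arm(commands=[{"claw":0,"dx":1,"dy":0.1,"dz":0.3,"wx":0,"wy":0,"wz":0}])

```text
time: 20.3
position: [0.5566, -0.0283, 0.1387]
ee_rot: [0.001, 0.997, 0.071, -0.01]
force: [-14.5, -1.8, 5.1]
finger_gap: -0.0
grasp_force: 7.9
```

Emit:
jog_arm(commands=[{"claw":0,"dx":1,"dy":0.1,"dz":0.3,"wx":0,"wy":0,"wz":0}])

```text
time: 20.42
position: [0.5568, -0.0283, 0.1386]
ee_rot: [0.001, 0.997, 0.071, -0.012]
force: [-17.5, -2.3, 6.3]
finger_gap: -0.0001
grasp_force: 8.5
```

Emit:
jog_arm(commands=[{"claw":0,"dx":1,"dy":0.1,"dz":1,"wx":0,"wy":0,"wz":0}])

```text
time: 20.55
position: [0.557, -0.0283, 0.1389]
ee_rot: [0.001, 0.997, 0.071, -0.013]
force: [-18.2, -2.2, 2.6]
finger_gap: -0.0002
grasp_force: 8.5
```

Emit:
jog_arm(commands=[{"claw":0,"dx":1,"dy":0.1,"dz":0.6,"wx":0,"wy":0,"wz":0}])

```text
time: 20.68
position: [0.5572, -0.0283, 0.139]
ee_rot: [0.001, 0.997, 0.071, -0.014]
force: [-17.9, -1.2, 3.3]
finger_gap: -0.0001
grasp_force: 9.0
```

Emit:
jog_arm(commands=[{"claw":0,"dx":1,"dy":0.1,"dz":0.6,"wx":0,"wy":0,"wz":0}])

```text
time: 20.8
position: [0.5574, -0.0283, 0.1391]
ee_rot: [0.001, 0.997, 0.071, -0.015]
force: [-19.0, -2.0, 1.3]
finger_gap: 0.0002
grasp_force: 9.5
```

Emit:
jog_arm(commands=[{"claw":0,"dx":-8,"dy":-1,"dz":-1,"wx":0,"wy":0,"wz":0},{"claw":0,"dx":-8,"dy":-1,"dz":4,"wx":0,"wy":0,"wz":0},{"claw":0,"dx":0,"dy":0,"dz":10,"wx":0,"wy":0,"wz":0},{"claw":0,"dx":0,"dy":0,"dz":0,"wx":0,"wy":0,"wz":0}])

```text
time: 21.3
position: [0.5548, -0.0286, 0.1592]
ee_rot: [0.0, 0.997, 0.071, 0.003]
force: [0.7, 0.0, 0.4]
finger_gap: -0.0001
grasp_force: 0.0
```

Emit:
jog_arm(commands=[{"claw":0,"dx":1,"dy":0.2,"dz":-5,"wx":0,"wy":0,"wz":0},{"claw":0,"dx":0,"dy":0,"dz":-4,"wx":0,"wy":0,"wz":0},{"claw":0,"dx":0,"dy":0,"dz":-2,"wx":0,"wy":0,"wz":0}])

```text
time: 21.68
position: [0.5533, -0.0287, 0.1451]
ee_rot: [-0.0, 0.997, 0.071, -0.001]
force: [-0.1, 0.2, -0.7]
finger_gap: 0.0001
grasp_force: 0.0
```

Emit:
jog_arm(commands=[{"claw":0,"dx":0,"dy":0,"dz":-2,"wx":0,"wy":0,"wz":0}])

```text
time: 21.8
position: [0.5535, -0.0286, 0.1435]
ee_rot: [-0.0, 0.997, 0.071, -0.0]
force: [-0.2, -0.3, -0.5]
finger_gap: 0.0002
grasp_force: 0.0
```

Emit:
jog_arm(commands=[{"claw":0,"dx":0,"dy":0,"dz":-2,"wx":0,"wy":0,"wz":0}])

```text
time: 21.92
position: [0.5536, -0.0287, 0.1417]
ee_rot: [-0.0, 0.997, 0.071, -0.0]
force: [0.1, -0.0, -0.4]
finger_gap: -0.0001
grasp_force: 0.0
```

Emit:
jog_arm(commands=[{"claw":0,"dx":0,"dy":0,"dz":-1.5,"wx":0,"wy":0,"wz":0}])

```text
time: 22.05
position: [0.5536, -0.0287, 0.1403]
ee_rot: [-0.0, 0.997, 0.071, -0.0]
force: [-0.2, -0.5, 0.2]
finger_gap: 0.0001
grasp_force: 0.0
```

Emit:
jog_arm(commands=[{"claw":0,"dx":0,"dy":0,"dz":9,"wx":0,"wy":0,"wz":0},{"claw":0,"dx":2.7,"dy":0.3,"dz":0,"wx":0,"wy":0,"wz":0},{"claw":0,"dx":0,"dy":0,"dz":-2,"wx":0,"wy":0,"wz":0},{"claw":0,"dx":0,"dy":0,"dz":-1.5,"wx":0,"wy":0,"wz":0}])

```text
time: 22.55
position: [0.5562, -0.0284, 0.1457]
ee_rot: [0.0, 0.997, 0.071, -0.0]
force: [-0.4, 0.7, -0.5]
finger_gap: 0.0004
grasp_force: 0.0
```

Emit:
jog_arm(commands=[{"claw":0,"dx":0,"dy":0,"dz":-1.5,"wx":0,"wy":0,"wz":0}])

```text
time: 22.68
position: [0.5561, -0.0284, 0.1442]
ee_rot: [0.0, 0.997, 0.071, -0.0]
force: [-0.1, -0.0, 3.3]
finger_gap: 0.0002
grasp_force: 1.8
```

Emit:
jog_arm(commands=[{"claw":0,"dx":0,"dy":0,"dz":-1.5,"wx":0,"wy":0,"wz":0}])

```text
time: 22.8
position: [0.5562, -0.0284, 0.1437]
ee_rot: [0.0, 0.997, 0.071, -0.0]
force: [-2.5, 0.4, 9.7]
finger_gap: 0.0001
grasp_force: 4.7
```

Emit:
jog_arm(commands=[{"claw":0,"dx":0,"dy":0,"dz":-1.5,"wx":0,"wy":0,"wz":0}])

```text
time: 22.92
position: [0.5563, -0.0284, 0.1432]
ee_rot: [0.0, 0.997, 0.071, 0.0]
force: [-5.2, 0.3, 14.9]
finger_gap: 0.0001
grasp_force: 7.5
```

Emit:
jog_arm(commands=[{"claw":0,"dx":-1,"dy":0,"dz":10,"wx":0,"wy":0,"wz":0},{"claw":0,"dx":0,"dy":0,"dz":40,"wx":0,"wy":0,"wz":0},{"claw":0,"dx":10,"dy":1.7,"dz":35,"wx":0,"wy":0,"wz":0},{"claw":0,"dx":50,"dy":7,"dz":0,"wx":0,"wy":0,"wz":0},{"claw":0,"dx":50,"dy":7,"dz":0,"wx":0,"wy":0,"wz":0},{"claw":0,"dx":8,"dy":1,"dz":-10,"wx":0,"wy":0,"wz":0},{"claw":0,"dx":0,"dy":0,"dz":-15,"wx":0,"wy":0,"wz":0},{"claw":0,"dx":0,"dy":0,"dz":-10,"wx":0,"wy":0,"wz":0},{"claw":0,"dx":0,"dy":0,"dz":0,"wx":0,"wy":0,"wz":0}])

```text
time: 24.05
position: [0.6716, -0.0124, 0.1901]
ee_rot: [0.0, 0.997, 0.071, -0.002]
force: [-0.4, -0.9, -0.2]
finger_gap: -0.0003
grasp_force: 0.0
```

Emit:
jog_arm(commands=[{"claw":0,"dx":-4,"dy":-0.6,"dz":0,"wx":0,"wy":0,"wz":0},{"claw":0,"dx":-4,"dy":-0.6,"dz":0,"wx":0,"wy":0,"wz":0},{"claw":0,"dx":-4,"dy":-0.6,"dz":0,"wx":0,"wy":0,"wz":0}])

```text
time: 24.42
position: [0.662, -0.0135, 0.1924]
ee_rot: [0.0, 0.997, 0.071, 0.002]
force: [3.1, 0.1, 0.5]
finger_gap: -0.0001
grasp_force: 1.8
```

Emit:
jog_arm(commands=[{"claw":0,"dx":-3,"dy":-0.4,"dz":0,"wx":0,"wy":0,"wz":0},{"claw":0,"dx":-3,"dy":-0.4,"dz":0,"wx":0,"wy":0,"wz":0}])

```text
time: 24.68
position: [0.6582, -0.0139, 0.1942]
ee_rot: [-0.0, 0.997, 0.071, 0.005]
force: [5.6, 0.7, 5.6]
finger_gap: 0.0003
grasp_force: 3.0
```

Emit:
jog_arm(commands=[{"claw":0,"dx":-3,"dy":-0.4,"dz":1,"wx":0,"wy":0,"wz":0},{"claw":0,"dx":-3,"dy":-0.4,"dz":1,"wx":0,"wy":0,"wz":0}])

```text
time: 24.92
position: [0.6517, -0.0148, 0.196]
ee_rot: [-0.0, 0.997, 0.071, 0.004]
force: [4.7, 0.9, 3.3]
finger_gap: -0.0002
grasp_force: 2.2
```

Emit:
jog_arm(commands=[{"claw":0,"dx":-3,"dy":-0.4,"dz":1,"wx":0,"wy":0,"wz":0},{"claw":0,"dx":-3,"dy":-0.4,"dz":0.5,"wx":0,"wy":0,"wz":0}])

```text
time: 25.18
position: [0.6431, -0.0159, 0.1951]
ee_rot: [-0.0, 0.997, 0.071, 0.0]
force: [3.9, 1.3, 3.5]
finger_gap: 0.0002
grasp_force: 2.1
```

Emit:
jog_arm(commands=[{"claw":0,"dx":10,"dy":1.4,"dz":5,"wx":0,"wy":0,"wz":0},{"claw":0,"dx":5,"dy":0,"dz":32,"wx":0,"wy":0,"wz":0},{"claw":0,"dx":-40,"dy":-5,"dz":0,"wx":0,"wy":0,"wz":0},{"claw":0,"dx":-40,"dy":-6,"dz":0,"wx":0,"wy":0,"wz":0},{"claw":0,"dx":-23,"dy":-3,"dz":-20,"wx":0,"wy":0,"wz":0},{"claw":0,"dx":0,"dy":0,"dz":-30,"wx":0,"wy":0,"wz":0},{"claw":0,"dx":0,"dy":0,"dz":-15,"wx":0,"wy":0,"wz":0},{"claw":0,"dx":0,"dy":0,"dz":0,"wx":0,"wy":0,"wz":0}])

```text
time: 26.18
position: [0.5534, -0.0286, 0.1649]
ee_rot: [-0.0, 0.997, 0.071, -0.003]
force: [-0.3, -0.3, 0.5]
finger_gap: 0.0
grasp_force: 0.0
```

Emit:
jog_arm(commands=[{"claw":0,"dx":2.5,"dy":0.3,"dz":-8,"wx":0,"wy":0,"wz":0},{"claw":0,"dx":0,"dy":0,"dz":-5,"wx":0,"wy":0,"wz":0},{"claw":0,"dx":0,"dy":0,"dz":-3,"wx":0,"wy":0,"wz":0}])

```text
time: 26.55
position: [0.558, -0.0281, 0.1508]
ee_rot: [0.0, 0.997, 0.071, 0.0]
force: [-0.5, -0.2, 0.3]
finger_gap: -0.0005
grasp_force: 0.0
```

Emit:
jog_arm(commands=[{"claw":0,"dx":0,"dy":0,"dz":-2,"wx":0,"wy":0,"wz":0},{"claw":0,"dx":0,"dy":0,"dz":-2,"wx":0,"wy":0,"wz":0}])

```text
time: 26.8
position: [0.5579, -0.0282, 0.147]
ee_rot: [0.0, 0.997, 0.071, 0.0]
force: [-0.8, 0.0, -0.4]
finger_gap: 0.0003
grasp_force: 0.0
```

Emit:
jog_arm(commands=[{"claw":0,"dx":0,"dy":0,"dz":-2,"wx":0,"wy":0,"wz":0}])

```text
time: 26.92
position: [0.5579, -0.0282, 0.1449]
ee_rot: [0.0, 0.997, 0.071, 0.0]
force: [0.6, -0.1, -0.7]
finger_gap: 0.0001
grasp_force: 0.0
```

Emit:
jog_arm(commands=[{"claw":0,"dx":0,"dy":0,"dz":-1,"wx":0,"wy":0,"wz":0}])

```text
time: 27.05
position: [0.5577, -0.0282, 0.1438]
ee_rot: [0.0, 0.997, 0.071, -0.0]
force: [-0.4, 0.4, 0.3]
finger_gap: -0.0002
grasp_force: 0.0
```

Emit:
jog_arm(commands=[{"claw":0,"dx":-0.5,"dy":0,"dz":-1,"wx":0,"wy":0,"wz":0}])

```text
time: 27.18
position: [0.5573, -0.0282, 0.1429]
ee_rot: [0.0, 0.997, 0.071, 0.0]
force: [0.2, -0.7, -0.3]
finger_gap: -0.0
grasp_force: 0.0
```

Emit:
jog_arm(commands=[{"claw":0,"dx":0,"dy":0,"dz":-1,"wx":0,"wy":0,"wz":0}])

```text
time: 27.3
position: [0.5573, -0.0282, 0.1419]
ee_rot: [0.0, 0.997, 0.071, 0.0]
force: [-0.0, -0.2, 0.0]
finger_gap: -0.0
grasp_force: 0.0
```

Emit:
jog_arm(commands=[{"claw":0,"dx":0,"dy":0,"dz":-1,"wx":0,"wy":0,"wz":0}])

```text
time: 27.42
position: [0.5573, -0.0282, 0.1409]
ee_rot: [-0.0, 0.997, 0.071, 0.0]
force: [-0.8, 0.0, -0.5]
finger_gap: -0.0003
grasp_force: 0.0
```

Emit:
jog_arm(commands=[{"claw":0,"dx":0,"dy":0,"dz":-1,"wx":0,"wy":0,"wz":0}])

```text
time: 27.55
position: [0.5573, -0.0282, 0.1398]
ee_rot: [0.0, 0.997, 0.071, -0.0]
force: [-0.2, 0.1, -0.7]
finger_gap: -0.0001
grasp_force: 0.0
```

Emit:
jog_arm(commands=[{"claw":0,"dx":0,"dy":0,"dz":-1,"wx":0,"wy":0,"wz":0}])

```text
time: 27.68
position: [0.5573, -0.0282, 0.1388]
ee_rot: [0.0, 0.997, 0.071, -0.0]
force: [-0.0, -0.1, -0.7]
finger_gap: -0.0
grasp_force: 0.0
```

Emit:
jog_arm(commands=[{"claw":0,"dx":0,"dy":0,"dz":-1,"wx":0,"wy":0,"wz":0}])

```text
time: 27.8
position: [0.5573, -0.0282, 0.1378]
ee_rot: [0.0, 0.997, 0.071, -0.0]
force: [-0.0, 0.4, 0.0]
finger_gap: 0.0
grasp_force: 0.0
```

Emit:
jog_arm(commands=[{"claw":0,"dx":0,"dy":0,"dz":-1,"wx":0,"wy":0,"wz":0}])

```text
time: 27.92
position: [0.5574, -0.0282, 0.1369]
ee_rot: [0.0, 0.997, 0.071, 0.0]
force: [-0.3, -0.6, 2.6]
finger_gap: -0.0004
grasp_force: 1.4
```

Emit:
jog_arm(commands=[{"claw":0,"dx":0,"dy":0,"dz":-1,"wx":0,"wy":0,"wz":0}])

```text
time: 28.05
position: [0.5575, -0.0282, 0.1367]
ee_rot: [0.0, 0.997, 0.071, 0.0]
force: [-1.4, -1.0, 7.7]
finger_gap: -0.0001
grasp_force: 3.5
```

Emit:
jog_arm(commands=[{"claw":0,"dx":-3,"dy":-0.4,"dz":10,"wx":0,"wy":0,"wz":0},{"claw":50,"dx":-25,"dy":-4,"dz":30,"wx":0,"wy":0,"wz":0},{"claw":50,"dx":0,"dy":0,"dz":0,"wx":0,"wy":0,"wz":0},{"claw":50,"dx":0,"dy":0,"dz":0,"wx":0,"wy":0,"wz":0}])

```text
time: 28.55
position: [0.5295, -0.0327, 0.1759]
ee_rot: [0.0, 0.997, 0.071, 0.0]
force: [-0.3, 1.0, -0.1]
finger_gap: 0.0503
grasp_force: 0.0
```

```bash
python3 - <<'E'
from workcell import ctrl
import cv2,numpy as np,json
from h import *
st=ctrl.get_state();json.dump({k:np.array(st[k]).tolist() for k in("position","ee_rot")},open("w6.json","w"))
w=ctrl.capture("wrist")[:,:,::-1];s=ctrl.capture("scene")[:,:,::-1];np.save("w6.npy",w)
q=json.load(open("q.json"))[:3];cal=ctrl.get_calibration("wrist")
print(st["position"],[wproj(st,cal,gate(q,0,(x,-.21,.064))).round(0) for x in(.003,.029)],wproj(st,cal,lat(q,1.45,.068)).round(0))
c=int(wproj(st,cal,gate(q,0,(.016,-.21,.064)))[0]);r=int(wproj(st,cal,gate(q,0,(.016,-.21,.064)))[1])
k=5;a=cv2.resize(w[max(r-95,0):r+25,c-38:c+38],None,fx=k,fy=k,interpolation=cv2.INTER_CUBIC)
r0=max(r-95,0)
for y in range(r0,r+25,10): cv2.putText(a,str(y),(0,int((y-r0+.5)*k)+4),0,.4,(0,255,255),1)
b=cv2.resize(s[170:220,220:270],None,fx=8,fy=8,interpolation=cv2.INTER_CUBIC)
o=np.zeros((600,800,3),np.uint8);o[:a.shape[0],:380]=a[:600];o[:400,390:790]=b
cv2.imwrite("pics/c6.png",o);print(r0,c)
E
```

```text
[ 0.52946736 -0.03272682  0.17592776] [array([259., 181.]), array([258., 140.])] [257.  56.]
65 258
```

View pics/c6.png

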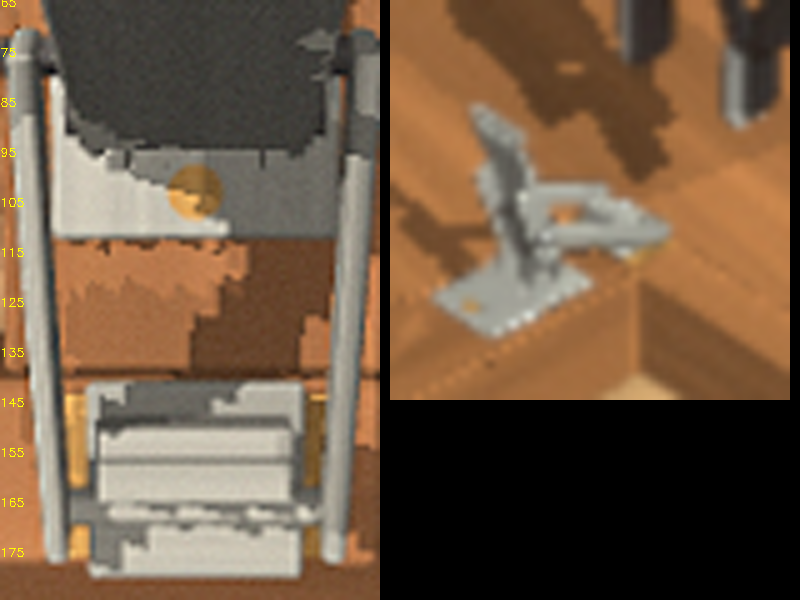

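The picture shows the bar (row 166) now down on the foot plate (rows 141–180), right at the lip's edge (row 165). Keeping the bar at that height, I'll push it to +x under the lip from outside with closed fingers.

Emit:
jog_arm(commands=[{"claw":0,"dx":6,"dy":1,"dz":0,"wx":0,"wy":0,"wz":0},{"claw":0,"dx":6,"dy":1,"dz":0,"wx":0,"wy":0,"wz":0},{"claw":0,"dx":4,"dy":0.6,"dz":-10,"wx":0,"wy":0,"wz":0},{"claw":0,"dx":3,"dy":0.4,"dz":-15,"wx":0,"wy":0,"wz":0},{"claw":0,"dx":0,"dy":0,"dz":-14,"wx":0,"wy":0,"wz":0},{"claw":0,"dx":0,"dy":0,"dz":0,"wx":0,"wy":0,"wz":0}])

```text
time: 29.4
position: [0.5467, -0.0297, 0.1348]
ee_rot: [-0.0, 0.997, 0.071, -0.002]
force: [0.4, 0.3, -0.8]
finger_gap: 0.0
grasp_force: 0.0
```

Emit:
jog_arm(commands=[{"claw":0,"dx":0,"dy":0,"dz":-1.5,"wx":0,"wy":0,"wz":0},{"claw":0,"dx":0,"dy":0,"dz":-1,"wx":0,"wy":0,"wz":0}])

```text
time: 29.65
position: [0.5486, -0.0296, 0.1349]
ee_rot: [0.0, 0.997, 0.071, 0.001]
force: [-0.2, -1.0, -0.1]
finger_gap: -0.0002
grasp_force: 0.0
```

Emit:
jog_arm(commands=[{"claw":0,"dx":0,"dy":0,"dz":-1,"wx":0,"wy":0,"wz":0}])

```text
time: 29.78
position: [0.5486, -0.0296, 0.1338]
ee_rot: [0.0, 0.997, 0.071, 0.0]
force: [0.5, -0.4, -0.9]
finger_gap: -0.0004
grasp_force: 0.0
```

Emit:
jog_arm(commands=[{"claw":0,"dx":0,"dy":0,"dz":-1,"wx":0,"wy":0,"wz":0}])

```text
time: 29.9
position: [0.5484, -0.0296, 0.1327]
ee_rot: [0.0, 0.997, 0.071, 0.0]
force: [0.1, -0.1, 1.4]
finger_gap: 0.0003
grasp_force: 0.4
```

Emit:
jog_arm(commands=[{"claw":0,"dx":1,"dy":0.1,"dz":1.2,"wx":0,"wy":0,"wz":0},{"claw":0,"dx":1.5,"dy":0.2,"dz":0,"wx":0,"wy":0,"wz":0}])

```text
time: 30.15
position: [0.551, -0.0293, 0.1338]
ee_rot: [0.0, 0.997, 0.071, 0.0]
force: [-0.7, -0.4, 0.3]
finger_gap: -0.0002
grasp_force: 0.0
```

Emit:
jog_arm(commands=[{"claw":0,"dx":1.5,"dy":0.2,"dz":0.3,"wx":0,"wy":0,"wz":0},{"claw":0,"dx":1.5,"dy":0.2,"dz":0.3,"wx":0,"wy":0,"wz":0}])

```text
time: 30.4
position: [0.5539, -0.0289, 0.1342]
ee_rot: [-0.0, 0.997, 0.071, -0.0]
force: [-0.4, -0.3, 0.1]
finger_gap: 0.0003
grasp_force: 0.0
```

Emit:
jog_arm(commands=[{"claw":0,"dx":1.5,"dy":0.2,"dz":0.3,"wx":0,"wy":0,"wz":0},{"claw":0,"dx":1.5,"dy":0.2,"dz":0.3,"wx":0,"wy":0,"wz":0}])

```text
time: 30.65
position: [0.5551, -0.0287, 0.1342]
ee_rot: [0.0, 0.997, 0.071, -0.002]
force: [-5.0, -0.2, 1.7]
finger_gap: 0.0001
grasp_force: 2.4
```

Emit:
jog_arm(commands=[{"claw":0,"dx":1.5,"dy":0.2,"dz":0.3,"wx":0,"wy":0,"wz":0},{"claw":0,"dx":1.5,"dy":0.2,"dz":0.3,"wx":0,"wy":0,"wz":0}])

```text
time: 30.9
position: [0.5558, -0.0286, 0.1341]
ee_rot: [0.0, 0.997, 0.071, -0.005]
force: [-10.0, -0.5, 4.4]
finger_gap: -0.0001
grasp_force: 4.8
```

Emit:
jog_arm(commands=[{"claw":0,"dx":1.5,"dy":0.2,"dz":0.3,"wx":0,"wy":0,"wz":0}])

```text
time: 31.02
position: [0.5561, -0.0286, 0.134]
ee_rot: [0.0, 0.997, 0.071, -0.007]
force: [-11.5, -1.5, 4.2]
finger_gap: 0.0002
grasp_force: 5.8
```

Emit:
jog_arm(commands=[{"claw":0,"dx":1.5,"dy":0.2,"dz":0.3,"wx":0,"wy":0,"wz":0}])

```text
time: 31.15
position: [0.5564, -0.0285, 0.134]
ee_rot: [0.001, 0.997, 0.071, -0.008]
force: [-13.6, -1.9, 5.7]
finger_gap: -0.0
grasp_force: 6.9
```

Emit:
jog_arm(commands=[{"claw":0,"dx":1.5,"dy":0.2,"dz":0.3,"wx":0,"wy":0,"wz":0}])

```text
time: 31.28
position: [0.5567, -0.0285, 0.1339]
ee_rot: [0.001, 0.997, 0.071, -0.01]
force: [-15.8, -2.0, 6.0]
finger_gap: -0.0004
grasp_force: 7.9
```

Emit:
jog_arm(commands=[{"claw":0,"dx":1.5,"dy":0.2,"dz":0.6,"wx":0,"wy":0,"wz":0}])

```text
time: 31.4
position: [0.557, -0.0285, 0.134]
ee_rot: [0.001, 0.997, 0.071, -0.012]
force: [-17.7, -2.1, 5.2]
finger_gap: -0.0003
grasp_force: 8.1
```

Emit:
jog_arm(commands=[{"claw":0,"dx":1.5,"dy":0.2,"dz":0.6,"wx":0,"wy":0,"wz":0}])

```text
time: 31.52
position: [0.5573, -0.0285, 0.134]
ee_rot: [0.001, 0.997, 0.071, -0.013]
force: [-18.0, -1.4, 6.5]
finger_gap: 0.0002
grasp_force: 8.6
```

Emit:
jog_arm(commands=[{"claw":0,"dx":1.5,"dy":0.2,"dz":0.5,"wx":0,"wy":0,"wz":0}])

```text
time: 31.65
position: [0.558, -0.0284, 0.1341]
ee_rot: [0.001, 0.997, 0.071, -0.014]
force: [-18.7, -1.6, 4.5]
finger_gap: -0.0002
grasp_force: 8.4
```

Emit:
jog_arm(commands=[{"claw":0,"dx":1.2,"dy":0.2,"dz":0.2,"wx":0,"wy":0,"wz":0}])

```text
time: 31.78
position: [0.5588, -0.0283, 0.1341]
ee_rot: [0.001, 0.997, 0.071, -0.015]
force: [-20.0, -2.1, 5.4]
finger_gap: 0.0003
grasp_force: 9.0
```

Emit:
jog_arm(commands=[{"claw":0,"dx":1.2,"dy":0.2,"dz":0.2,"wx":0,"wy":0,"wz":0}])

```text
time: 31.9
position: [0.5596, -0.0281, 0.1341]
ee_rot: [0.001, 0.997, 0.071, -0.015]
force: [-20.7, -2.6, 5.8]
finger_gap: 0.0001
grasp_force: 9.3
```

Emit:
jog_arm(commands=[{"claw":0,"dx":1,"dy":0.2,"dz":0.2,"wx":0,"wy":0,"wz":0}])

```text
time: 32.02
position: [0.5602, -0.0281, 0.1341]
ee_rot: [0.001, 0.997, 0.071, -0.016]
force: [-21.0, -2.8, 5.5]
finger_gap: 0.0
grasp_force: 9.2
```

Emit:
jog_arm(commands=[{"claw":0,"dx":1,"dy":0.2,"dz":0.2,"wx":0,"wy":0,"wz":0}])

```text
time: 32.15
position: [0.5605, -0.028, 0.1341]
ee_rot: [0.001, 0.997, 0.071, -0.017]
force: [-22.6, -3.2, 6.6]
finger_gap: -0.0003
grasp_force: 10.4
```

Emit:
jog_arm(commands=[{"claw":0,"dx":1,"dy":0.2,"dz":0.2,"wx":0,"wy":0,"wz":0}])

```text
time: 32.28
position: [0.5607, -0.028, 0.1341]
ee_rot: [0.001, 0.997, 0.071, -0.018]
force: [-24.0, -3.6, 6.6]
finger_gap: 0.0001
grasp_force: 11.1
```

Emit:
jog_arm(commands=[{"claw":0,"dx":0.8,"dy":0.1,"dz":0.2,"wx":0,"wy":0,"wz":0}])

```text
time: 32.4
position: [0.5609, -0.0279, 0.1341]
ee_rot: [0.001, 0.997, 0.071, -0.019]
force: [-24.6, -3.3, 7.6]
finger_gap: 0.0
grasp_force: 11.7
```

Emit:
jog_arm(commands=[{"claw":0,"dx":-7,"dy":-1,"dz":-1,"wx":0,"wy":0,"wz":0},{"claw":0,"dx":-8,"dy":-1,"dz":-1,"wx":0,"wy":0,"wz":0},{"claw":0,"dx":-8,"dy":-1,"dz":0,"wx":0,"wy":0,"wz":0},{"claw":0,"dx":0,"dy":0,"dz":10,"wx":0,"wy":0,"wz":0},{"claw":0,"dx":0,"dy":0,"dz":30,"wx":0,"wy":0,"wz":0},{"claw":0,"dx":0,"dy":0,"dz":24,"wx":0,"wy":0,"wz":0},{"claw":0,"dx":0,"dy":0,"dz":0,"wx":0,"wy":0,"wz":0}])

```text
time: 33.28
position: [0.5547, -0.0283, 0.2047]
ee_rot: [0.0, 0.997, 0.071, 0.004]
force: [-0.1, -0.7, -0.1]
finger_gap: -0.0001
grasp_force: 0.0
```

```bash
python3 - <<'E'
from workcell import ctrl
from h import *
st=ctrl.get_state();w=ctrl.capture("wrist").astype(int);cal=ctrl.get_calibration("wrist");q=json.load(open("q.json"))[:3]
p=lambda x,y,z:wproj(st,cal,gate(q,0,(x,y,z))).round(1)
print("foot near/far",p(.003,-.21,.06),p(.029,-.21,.06),"lip edge for seat 18.4/20.9",p(.0154,-.21,.0695),p(.0179,-.21,.0695),"bar at seat -4,0",p(.0144,-.21,.062),p(.0184,-.21,.062))
print("gap col",p(.016,-.195,.062),p(.016,-.225,.062), "straps", p(.014,-.1925,.062))
for dy in(-.1952,-.2,-.21,-.22,-.2248):
    a,b=p(.003,dy,.062),p(.029,dy,.062);n=60
    print(dy,int(a[0]),[int(w[r,int(a[0])].mean()) for r in range(int(b[1])-4,int(a[1])+6)],"from",int(b[1])-4)
for l in (.9,1.,1.1,1.2,1.3,1.4): print(l,p(0,0,0)*0+wproj(st,cal,lat(q,l,.068,.005)).round(1))
c=int(wproj(st,cal,lat(q,1.2,.068))[0]);print(c,[int(w[r,c-3:c+4].mean()) for r in range(50,130)])
E
```

```text
foot near/far [259.7 201.4] [259.6 168.6] lip edge for seat 18.4/20.9 [259.7 190. ] [259.7 186.7] bar at seat -4,0 [259.7 188.1] [259.6 183. ]
gap col [239.6 186.1] [279.7 186. ] straps [236.4 188.7]
-0.1952 240 [116, 111, 92, 84, 107, 115, 121, 140, 142, 138, 137, 139, 141, 145, 148, 152, 144, 163, 176, 125, 84, 102, 126, 130, 131, 108, 143, 161, 163, 168, 168, 166, 166, 148, 133, 101, 79, 83, 83, 84, 79, 121, 142] from 165
-0.2 246 [114, 108, 89, 81, 101, 104, 102, 101, 102, 102, 95, 75, 66, 81, 169, 202, 195, 188, 181, 164, 181, 187, 191, 196, 194, 199, 139, 109, 124, 125, 122, 125, 119, 116, 174, 200, 201, 140, 76, 78, 110, 134, 139] from 165
-0.21 259 [68, 67, 59, 55, 58, 98, 102, 103, 97, 130, 130, 109, 100, 92, 163, 196, 192, 192, 183, 160, 180, 187, 188, 193, 197, 201, 139, 144, 191, 196, 192, 190, 196, 198, 195, 191, 204, 140, 81, 80, 112, 136, 139] from 165
-0.22 272 [73, 66, 74, 89, 93, 163, 181, 167, 165, 169, 148, 113, 98, 90, 161, 197, 196, 192, 181, 160, 177, 188, 189, 194, 197, 205, 140, 107, 114, 177, 199, 189, 193, 199, 195, 192, 202, 141, 77, 79, 126, 144, 139] from 165
-0.2248 279 [119, 116, 102, 82, 112, 108, 120, 103, 66, 68, 69, 67, 72, 69, 66, 76, 73, 84, 103, 93, 86, 105, 122, 128, 137, 115, 104, 94, 123, 140, 113, 99, 104, 95, 83, 81, 84, 87, 87, 82, 126, 134, 140] from 165
0.9 [259.4  58.1]
1.0 [259.4  69.1]
1.1 [259.5  81.5]
1.2 [259.5  95.1]
1.3 [259.5 109.5]
1.4 [259.5 124.4]
259 [107, 107, 105, 106, 107, 108, 106, 108, 107, 107, 106, 107, 108, 108, 108, 110, 108, 108, 109, 107, 109, 109, 109, 107, 102, 139, 182, 181, 177, 155, 160, 185, 189, 182, 149, 107, 52, 108, 114, 100, 100, 101, 100, 100, 101, 102, 85, 70, 73, 73, 74, 74, 73, 75, 73, 75, 75, 73, 73, 75, 74, 72, 70, 87, 109, 108, 107, 108, 106, 105, 106, 104, 106, 100, 103, 105, 106, 105, 105, 105]
```

Emit:
jog_arm(commands=[{"claw":0,"dx":25,"dy":3.5,"dz":0,"wx":0,"wy":0,"wz":0},{"claw":0,"dx":25,"dy":3.5,"dz":0,"wx":0,"wy":0,"wz":0},{"claw":0,"dx":3,"dy":0.4,"dz":-9,"wx":0,"wy":0,"wz":0},{"claw":0,"dx":0,"dy":0,"dz":0,"wx":0,"wy":0,"wz":0}])

```text
time: 33.83
position: [0.6035, -0.0215, 0.19]
ee_rot: [-0.0, 0.997, 0.071, -0.002]
force: [-0.3, 1.0, -0.6]
finger_gap: 0.0001
grasp_force: 0.0
```

Emit:
jog_arm(commands=[{"claw":0,"dx":4,"dy":0.6,"dz":0,"wx":0,"wy":0,"wz":0},{"claw":0,"dx":4,"dy":0.6,"dz":0,"wx":0,"wy":0,"wz":0},{"claw":0,"dx":4,"dy":0.6,"dz":0,"wx":0,"wy":0,"wz":0}])

```text
time: 34.2
position: [0.6172, -0.0196, 0.1926]
ee_rot: [0.0, 0.997, 0.071, 0.0]
force: [-0.0, -0.0, 0.6]
finger_gap: -0.0002
grasp_force: 0.0
```

Emit:
jog_arm(commands=[{"claw":0,"dx":4,"dy":0.6,"dz":-1,"wx":0,"wy":0,"wz":0},{"claw":0,"dx":3,"dy":0.5,"dz":-1.5,"wx":0,"wy":0,"wz":0}])

```text
time: 34.45
position: [0.6243, -0.0184, 0.1897]
ee_rot: [0.0, 0.997, 0.071, 0.0]
force: [-0.0, -0.4, 0.6]
finger_gap: 0.0002
grasp_force: 0.0
```

Emit:
jog_arm(commands=[{"claw":0,"dx":3,"dy":0.4,"dz":0,"wx":0,"wy":0,"wz":0},{"claw":0,"dx":3,"dy":0.4,"dz":0,"wx":0,"wy":0,"wz":0}])

```text
time: 34.7
position: [0.6286, -0.0179, 0.1888]
ee_rot: [0.0, 0.997, 0.071, -0.002]
force: [-3.8, -0.2, -0.6]
finger_gap: -0.0002
grasp_force: 1.4
```

Emit:
jog_arm(commands=[{"claw":0,"dx":3,"dy":0.4,"dz":-0.5,"wx":0,"wy":0,"wz":0},{"claw":0,"dx":3,"dy":0.4,"dz":-1,"wx":0,"wy":0,"wz":0}])

```text
time: 34.95
position: [0.6358, -0.017, 0.1879]
ee_rot: [0.0, 0.997, 0.071, -0.001]
force: [-3.9, 0.7, -0.1]
finger_gap: 0.0
grasp_force: 1.3
```

Emit:
jog_arm(commands=[{"claw":0,"dx":2,"dy":0.3,"dz":-1,"wx":0,"wy":0,"wz":0},{"claw":0,"dx":2,"dy":0.3,"dz":-1.5,"wx":0,"wy":0,"wz":0}])

```text
time: 35.2
position: [0.6402, -0.0163, 0.1858]
ee_rot: [0.0, 0.997, 0.071, 0.0]
force: [-3.4, -0.7, 1.8]
finger_gap: -0.0002
grasp_force: 1.3
```

Emit:
jog_arm(commands=[{"claw":0,"dx":2,"dy":0.3,"dz":-1.6,"wx":0,"wy":0,"wz":0},{"claw":0,"dx":2,"dy":0.3,"dz":-1.7,"wx":0,"wy":0,"wz":0},{"claw":0,"dx":2,"dy":0.3,"dz":-1.8,"wx":0,"wy":0,"wz":0}])

```text
time: 35.58
position: [0.6459, -0.0155, 0.1806]
ee_rot: [0.0, 0.997, 0.071, -0.0]
force: [-4.6, -0.5, 1.9]
finger_gap: -0.0002
grasp_force: 2.2
```

Emit:
jog_arm(commands=[{"claw":0,"dx":1.6,"dy":0.2,"dz":-2,"wx":0,"wy":0,"wz":0},{"claw":0,"dx":1.6,"dy":0.2,"dz":-2.2,"wx":0,"wy":0,"wz":0},{"claw":0,"dx":1.5,"dy":0.2,"dz":-2.3,"wx":0,"wy":0,"wz":0}])

```text
time: 35.95
position: [0.6509, -0.0148, 0.1743]
ee_rot: [0.0, 0.997, 0.071, 0.0]
force: [-3.9, -0.5, 3.1]
finger_gap: 0.0005
grasp_force: 2.8
```

Emit:
jog_arm(commands=[{"claw":0,"dx":1.3,"dy":0.2,"dz":-2.4,"wx":0,"wy":0,"wz":0},{"claw":0,"dx":1.3,"dy":0.2,"dz":-2.4,"wx":0,"wy":0,"wz":0}])

```text
time: 36.2
position: [0.6537, -0.0144, 0.1695]
ee_rot: [0.0, 0.997, 0.071, 0.001]
force: [-4.5, -0.3, 4.5]
finger_gap: 0.0002
grasp_force: 2.7
```

Emit:
jog_arm(commands=[{"claw":0,"dx":1,"dy":0.1,"dz":-2.4,"wx":0,"wy":0,"wz":0},{"claw":0,"dx":0.8,"dy":0.1,"dz":-2.4,"wx":0,"wy":0,"wz":0},{"claw":0,"dx":0.7,"dy":0.1,"dz":-2.4,"wx":0,"wy":0,"wz":0}])

```text
time: 36.58
position: [0.6568, -0.0139, 0.1624]
ee_rot: [-0.0, 0.997, 0.071, 0.001]
force: [-1.3, -0.8, 3.6]
finger_gap: -0.0002
grasp_force: 2.1
```

Emit:
jog_arm(commands=[{"claw":0,"dx":0.5,"dy":0.1,"dz":-2.4,"wx":0,"wy":0,"wz":0},{"claw":0,"dx":0.4,"dy":0,"dz":-2.4,"wx":0,"wy":0,"wz":0}])

```text
time: 36.83
position: [0.6581, -0.0138, 0.1578]
ee_rot: [-0.0, 0.997, 0.071, 0.002]
force: [1.3, 0.1, 3.4]
finger_gap: -0.0002
grasp_force: 1.7
```

Emit:
jog_arm(commands=[{"claw":0,"dx":0.2,"dy":0,"dz":-1.5,"wx":0,"wy":0,"wz":0},{"claw":0,"dx":0,"dy":0,"dz":-1.5,"wx":0,"wy":0,"wz":0}])

```text
time: 37.08
position: [0.6577, -0.0137, 0.1546]
ee_rot: [-0.0, 0.997, 0.071, 0.001]
force: [2.5, 1.0, 3.4]
finger_gap: 0.0
grasp_force: 1.4
```

Emit:
jog_arm(commands=[{"claw":0,"dx":0,"dy":0,"dz":-1.5,"wx":0,"wy":0,"wz":0},{"claw":0,"dx":0,"dy":0,"dz":-1,"wx":0,"wy":0,"wz":0}])

```text
time: 37.33
position: [0.6566, -0.0138, 0.1514]
ee_rot: [-0.0, 0.997, 0.071, -0.0]
force: [0.8, -0.2, 1.7]
finger_gap: -0.0
grasp_force: 1.0
```

Emit:
jog_arm(commands=[{"claw":0,"dx":0,"dy":0,"dz":-1,"wx":0,"wy":0,"wz":0}])

```text
time: 37.45
position: [0.6566, -0.0138, 0.1507]
ee_rot: [-0.0, 0.997, 0.071, -0.0]
force: [-0.1, 0.2, 5.4]
finger_gap: -0.0002
grasp_force: 2.9
```

Emit:
jog_arm(commands=[{"claw":0,"dx":0,"dy":0,"dz":-1,"wx":0,"wy":0,"wz":0}])

```text
time: 37.58
position: [0.6566, -0.0138, 0.1507]
ee_rot: [0.0, 0.997, 0.071, -0.0]
force: [-1.0, -0.4, 8.6]
finger_gap: 0.0001
grasp_force: 4.7
```

Emit:
jog_arm(commands=[{"claw":0,"dx":0,"dy":0,"dz":-1,"wx":0,"wy":0,"wz":0},{"claw":0,"dx":0,"dy":0,"dz":0,"wx":0,"wy":0,"wz":0}])

```text
time: 37.83
position: [0.6565, -0.0138, 0.1506]
ee_rot: [0.0, 0.997, 0.071, -0.0]
force: [-2.3, -0.9, 10.4]
finger_gap: -0.0
grasp_force: 5.1
```

Emit:
jog_arm(commands=[{"claw":0,"dx":0,"dy":0,"dz":10,"wx":0,"wy":0,"wz":0},{"claw":0,"dx":-20,"dy":-3,"dz":30,"wx":0,"wy":0,"wz":0},{"claw":0,"dx":-40,"dy":-6,"dz":14,"wx":0,"wy":0,"wz":0},{"claw":0,"dx":-40,"dy":-5,"dz":0,"wx":0,"wy":0,"wz":0},{"claw":0,"dx":0,"dy":0,"dz":0,"wx":0,"wy":0,"wz":0},{"claw":0,"dx":0,"dy":0,"dz":0,"wx":0,"wy":0,"wz":0}])

```text
time: 38.58
position: [0.5569, -0.0282, 0.2026]
ee_rot: [0.0, 0.997, 0.071, -0.0]
force: [1.1, -0.2, 0.4]
finger_gap: 0.0003
grasp_force: 0.0
```

```bash
python3 - <<'E'
from workcell import ctrl
from h import *
import cv2
st=ctrl.get_state();im=ctrl.capture("wrist");w=im.astype(int);cal=ctrl.get_calibration("wrist");q=json.load(open("q.json"))[:3]
print(st["position"],st["force"])
p=lambda x,y,z:wproj(st,cal,gate(q,0,(x,y,z))).round(1)
b=tray(q,(-.1084,-.1,.0645));print("bar at seat row",p(.0184,-.195,.062),p(.0209,-.195,.062),"foot",p(.003,-.21,.06),p(.029,-.21,.06))
for dy in(-.1945,-.1952,-.21,-.2248):
    a,c=p(.003,dy,.062),p(.029,dy,.062)
    print(dy,int(a[0]),"from",int(c[1])-4,[int(w[r,int(a[0])].mean()) for r in range(int(c[1])-4,int(a[1])+6)])
# lever flat: tip row; straps rows: follow strap line y from pin to bar
for l in(0,.1,.2): print(l,wproj(st,cal,lat(q,l,.068,.005)).round(1))
c=int(wproj(st,cal,lat(q,0,.068))[0]);r=int(wproj(st,cal,lat(q,0,.068,.005))[1]);print(c,max(r-15,0),[int(w[k,c-3:c+4].mean()) for k in range(max(r-15,0),r+40)])
# strap sharpness: ascii of keeper area
g=cv2.cvtColor(im,cv2.COLOR_RGB2HSV)[:,:,1]
f=p(.016,-.21,.062).astype(int)
for r in range(f[1]-26,f[1]+22,1): print(r,''.join('#' if v<50 else ('+' if v<90 else '.') for v in g[r,f[0]-32:f[0]+32]))
E
```

```text
[ 0.55688502 -0.02823773  0.2026053 ] [ 1.07673636 -0.1555311   0.41363813]
bar at seat row [239.3 185.1] [239.2 181.9] foot [259.6 203.5] [259.5 170.5]
-0.1945 239 from 167 [115, 109, 81, 97, 119, 104, 141, 153, 144, 157, 165, 166, 168, 171, 141, 95, 88, 114, 121, 130, 124, 137, 161, 167, 161, 156, 150, 154, 157, 160, 160, 163, 170, 138, 86, 73, 84, 84, 79, 113, 137, 143, 135]
-0.1952 240 from 167 [116, 110, 77, 95, 115, 109, 135, 151, 143, 158, 162, 160, 162, 167, 138, 94, 88, 118, 125, 127, 124, 129, 152, 155, 148, 134, 129, 137, 153, 156, 157, 158, 169, 135, 83, 68, 80, 81, 87, 74, 123, 137, 136]
-0.21 259 from 167 [67, 60, 56, 42, 130, 174, 171, 167, 167, 173, 130, 93, 99, 118, 173, 189, 191, 188, 153, 151, 182, 184, 186, 193, 196, 203, 153, 104, 169, 197, 187, 189, 191, 194, 188, 196, 166, 100, 72, 104, 129, 134, 134]
-0.2248 279 from 167 [119, 110, 85, 102, 92, 45, 64, 76, 71, 77, 85, 89, 88, 92, 88, 80, 84, 143, 163, 193, 175, 118, 98, 93, 102, 98, 97, 97, 120, 141, 113, 97, 102, 89, 70, 76, 89, 84, 76, 102, 126, 135, 136]
0 [259.1  24.8]
0.1 [259.1  23.7]
0.2 [259.1  23.6]
2
[... 2891 characters left out ...]
..........
200 ...............####################################.............
201 ..............+####################################.............
202 ...............####################################.............
203 ...............+###################################.............
204 ................................................................
205 ................................................................
206 ................................................................
207 ................................................................
208 ................................................................
209 ................................................................
```

```bash
python3 -c "
from workcell import ctrl
print(ctrl.close_job())"
```

```text
the job is handed in; nothing more can be done
None
```

I shut the gate, hooked the loop under the keeper's lip and pressed the lever flat to its stop, then handed the job in at about 39 s. The last image showed the bar under the lip and the lever down, but no verdict came back. That the gate is drawn tight (angle below 0) I inferred only from the lever force easing just before the stop.

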